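# Load and arm the clockwork bottle roller

## Robot

A 6-joint arm with a two-finger parallel gripper is mounted at the origin on the work surface. World frame = base frame: x ahead of the robot, y to its left, z up, the work surface at z = 0. Lengths are in m, angles in rad, forces in N, time in s.
With the tool pointing down it reaches from about 0.25 to 0.725 m from the base axis. Payload 4 kg.
Tool frame: the origin (TCP) lies on the centre line of the jaws, within the pads' length; the fingertips stand tip_reach ahead of it and the grasp point (between the pads) lies 5 mm behind it (tip_reach is the distance from the TCP to the fingertips, in m); z points along the fingers, y is the direction in which the jaws open and shut (so a half turn about z gives the same grasp; the last joint's range is limited). The gripper opens to 85 mm and grips with 20 to 120 N. Pads are 22 mm wide; open, the fingers measure 114 mm over their backs; the gripper's body (76 mm by 85 mm) begins 54 mm behind the grasp point. The pads swing forward as they close: fully open they stand 13 mm farther back than shut.
Start: joints at [1.338, 0.241, 0.005, 1.335, 0, 1.571], TCP at [0.115, 0.487, 0.245] pointing down, gripper open.
Joint ranges: [-2.72, 2.72], [-1.05, 1.87], [-1.09, 1.28], [-1.99, 2.15], [-1.42, 1.44], [-3.14, 3.14]. Speed limits (rad/s): [2.79, 2.79, 3.14, 3.14, 3.14, 3.14].

## Interface

Orientations are given as a unit quaternion [x, y, z, w].
In Python, from workcell import * gives the robot as it stands.
- The arm moves only by the tool arm_command, never from a script. Its arguments are lists of equal length, an entry for each row: "translation": the shift along the tool's x, y, z in cm, a list of three; "turn": the turn about the tool's z in rad; "hand": the closure, from 0 (fully open) to 1 (shut). In form: {"translation": [[x, y, z], ...], "turn": [turn, ...], "hand": [hand, ...]}. A call has 1 to 5 rows; each row is the pose to reach, as a shift and turn from the pose commanded when the call began, along the tool's axes at that moment; what a row does not reach only later rows make up. A row lasts 1/12 s, in which the tool goes at most 41.7 mm and 7.16 degrees, less where a joint would pass 70% of its speed; a pose out of reach is approached as far as the arm can. A call with a gripper value outside its range is refused whole. The fingers move at their own pace and stop on an object; the grip force is fixed at half the most. Time passes only in rows, so rows that repeat a pose let the fingers close. It gives the time, the measured TCP pose, the force and the opening at its end, in the units of the state.
- get_obs(): the state, without advancing time (a new reading comes with each control period).
- camera(name): name is "scene" or "top" or "wrist"; returns (picture, depth): 480x640x3 uint8, red, green, blue; 480x640 float32, m along the optical axis (not along the pixel's ray), 0 where there is no reading.
- camera_info(name): a dict with "mtx" (3x3 intrinsics, pixels), "world_to_cam" (4x4, takes a point from world to camera coordinates). Camera axes: x right, y down, z forward; pixel columns grow to the right and rows downward; lengths in m; the calibration is good to about 2 mm. A picture is of the moment at which its call begins: read the wrist's pose just before it. camera_info takes no time and is no camera call; for the wrist camera it gives the pose at the moment of the call.
- job_done(): hands the job in, once; it reports no verdict.
Trained networks look in the newest picture that a camera, given by its name, has taken for a name from the list of things; names that differ only in an ending like _2 or _b are one class to them, and where a whole thing is asked for, a point or a joint stands for the part that bears it (a point fixed in the world has none). Each returns a list of dicts, best first, with "conf" (0 to 1); they miss things now and then, are a little off and sometimes report something else, mostly with a low value. They report only what shows in the picture. A call takes as long as a camera call.
- search_frame(camera, name): "location" ([row, column] in pixels, amid what is visible of it).
- spot_point(camera, name): "location" ([row, column] in pixels: a listed point, or the origin of a listed thing).
The state is a dict: "clock": time; "joint_pos": joint angles; "joint_vel": joint speeds; "tau": joint torques, N m; "eef_pos": TCP position; "tool_rot": TCP orientation; "ft_force": force on the tool from outside, world axes, zero at the start; "ft_torque": the same for the moment, N m; "grip_width": finger opening in m.
Only numpy, scipy, OpenCV 4.12 (cv2) and the standard library are available. Lean on these libraries where they do the work, as an engineer would, in place of code of your own. Each camera call takes 0.05 s, during which the arm holds its last target. There are 200 camera calls.

## Task

Get the clockwork bottle roller ready for its run: lay every sample bottle from the white tray on its side on the orange-collared rollers, one bottle to a bay, either way round, then wind the brass key clockwise, a part turn at a time, until the gauge pointer stands in the green sector. Only when all bottles are lying in their bays and the spring is wound, push the red lever all the way over, away from the robot, to arm it. Leave the tub of rocks on the robot's right, the mortar and the small amber vial where they stand.

Things in the scene. Friction and masses are not known exactly. Their poses are not given: they have to be found in the camera images.
- bottle0_mid (a point): Middle (half-way up, on the axis) of a whitish round sample bottle with a blue screw cap: 92 mm tall in all, body 44 mm in diameter and 70 mm long from the base, cap 40 mm in diameter on top, 0.10 to 0.17 kg, heavy foot, rolls little. Stands upright in the tray at the start, some of the four may be absent. Its z axis runs from base to cap; base 46 mm below this point, cap top 46 mm above.
- bottle1_mid (a point): Middle (half-way up, on the axis) of a whitish round sample bottle with a blue screw cap: 92 mm tall in all, body 44 mm in diameter and 70 mm long from the base, cap 40 mm in diameter on top, 0.10 to 0.17 kg, heavy foot, rolls little. Stands upright in the tray at the start, some of the four may be absent. Its z axis runs from base to cap; base 46 mm below this point, cap top 46 mm above.
- bottle2_mid (a point): Middle (half-way up, on the axis) of a whitish round sample bottle with a blue screw cap: 92 mm tall in all, body 44 mm in diameter and 70 mm long from the base, cap 40 mm in diameter on top, 0.10 to 0.17 kg, heavy foot, rolls little. Stands upright in the tray at the start, some of the four may be absent. Its z axis runs from base to cap; base 46 mm below this point, cap top 46 mm above.
- bottle3_mid (a point): Middle (half-way up, on the axis) of a whitish round sample bottle with a blue screw cap: 92 mm tall in all, body 44 mm in diameter and 70 mm long from the base, cap 40 mm in diameter on top, 0.10 to 0.17 kg, heavy foot, rolls little. Stands upright in the tray at the start, some of the four may be absent. Its z axis runs from base to cap; base 46 mm below this point, cap top 46 mm above.
- tray: White spill tray, fixed, 110 x 465 mm (x by y), floor 3 mm thick, rim 9 mm high; origin under its centre. Bottles stand in it about 110 mm apart along its y.
- roller: Fixed clockwork bottle roller; origin on the table midway between its rollers. Rollers along y, 18 mm thick, axes 30 mm apart, 50 mm up; orange collars every 108 mm (y -240 to 192), 28 mm across, make 4 bays. At each collar two posts, x 25.5 to 31.5 mm either side, y +-17 mm, 80 mm high. Base 100 mm wide, 12 high, y -250 to 350. Blue housing y 200 to 290, x +-60, 85 high. Red lever at y 322.
- bay0 (a point): Bay 0 of the roller (0 is farthest from the blue housing, 3 next to it): the point where the middle of a bottle's axis is when the bottle lies in the bay, 77 mm above the table, between the collars. Its axes are those of the roller; the bottle lies along y.
- bay1 (a point): Bay 1 of the roller (0 is farthest from the blue housing, 3 next to it): the point where the middle of a bottle's axis is when the bottle lies in the bay, 77 mm above the table, between the collars. Its axes are those of the roller; the bottle lies along y.
- bay2 (a point): Bay 2 of the roller (0 is farthest from the blue housing, 3 next to it): the point where the middle of a bottle's axis is when the bottle lies in the bay, 77 mm above the table, between the collars. Its axes are those of the roller; the bottle lies along y.
- bay3 (a point): Bay 3 of the roller (0 is farthest from the blue housing, 3 next to it): the point where the middle of a bottle's axis is when the bottle lies in the bay, 77 mm above the table, between the collars. Its axes are those of the roller; the bottle lies along y.
- key_grip (a point): Centre of the brass wing key on the blue housing: an upright wing 45 mm long along this point's x, 9 mm thick along its y, 28 mm high. This point is 29 mm above the housing's top (114 mm above the table), the wing's underside 15 mm above the housing. It turns about the vertical axis through this point and is clear all round.
- wind_key (a joint): Winding angle of the key, rad, grows clockwise seen from above (0: run down, wing along the roller's x; stop at 8.2). Starts at 0.1 to 1.0. The spring's torque grows from 0 to 0.05 N m; with friction winding takes 0.06 to 0.11 N m, and the key stays where it is let go. Gauge in the green: 6.0 to 7.4 rad of the key; red beyond is overwound (turn it back).
- gauge (a joint): Black gauge pointer on the white dial beside the key, rad, clockwise; half the key's angle. Green sector 3.0 to 3.7; grey before it, red after it.
- run_lever (a joint): Red lever at the end of the roller beyond the housing, rad: 0 leaning to the roller's -x (towards the robot) is stop, about 1.0 leaning to +x (away from the robot) is run. It stays where it is left; light, pushed over by a fingertip; counts as over at 0.85.
- run_lever_tip (a point): Centre of the red ball (26 mm) at the tip of the red lever, 60 mm from its pivot; the pivot runs along the roller's y, 34 mm above the table at x 0.
- tub0: Clear plastic tub of rock pieces, 100 x 130 x 55 mm high; loose; origin under its centre. To be left alone.
- mortar: White mortar with pestle, 106 mm in diameter, 70 mm high, pestle to 115 mm; loose; origin under its centre. To be left alone.
- vial: Small amber vial with black cap, 26 mm in diameter, 67 mm high; loose; origin under its centre. To be left alone.

How it is judged:
On the way, in this order (a step that is already met when the one before it is completed fails the run):
1. every bottle lies in a bay and the pointer is in the green, with the lever still at stop (angle between the z axis of each of bottle0_mid, bottle1_mid, bottle2_mid, bottle3_mid and the y axis of roller, either way round below 0.05 rad and x of bottle0_mid in the frame of roller between -0.006 and 0.006 m and z of bottle0_mid in the frame of roller between 0.0741 and 0.0801 m and y of bottle0_mid in the frame of roller between -0.24 and 0.192 m and x of bottle1_mid in the frame of roller between -0.006 and 0.006 m and z of bottle1_mid in the frame of roller between 0.0741 and 0.0801 m and y of bottle1_mid in the frame of roller between -0.24 and 0.192 m and x of bottle2_mid in the frame of roller between -0.006 and 0.006 m and z of bottle2_mid in the frame of roller between 0.0741 and 0.0801 m and y of bottle2_mid in the frame of roller between -0.24 and 0.192 m and x of bottle3_mid in the frame of roller between -0.006 and 0.006 m and z of bottle3_mid in the frame of roller between 0.0741 and 0.0801 m and y of bottle3_mid in the frame of roller between -0.24 and 0.192 m and value of joint wind_key between 6 and 7.4 rad and value of joint run_lever below 0.3 rad), for 0.2 s.
2. the lever is pushed over to run (value of joint run_lever above 0.85 rad), for 0.2 s.
At the end, for the whole second after the job is handed in: Every bottle present lies at rest on the two rollers between collars: axis within 0.05 rad of theirs, middle within 6 mm sideways and 3 mm in height (riding on a collar does not count); key between 6.0 and 7.4 rad (pointer in the green); lever above 0.85 rad (angle between the z axis of each of bottle0_mid, bottle1_mid, bottle2_mid, bottle3_mid and the y axis of roller, either way round below 0.05 rad and x of bottle0_mid in the frame of roller between -0.006 and 0.006 m and z of bottle0_mid in the frame of roller between 0.0741 and 0.0801 m and y of bottle0_mid in the frame of roller between -0.24 and 0.192 m and x of bottle1_mid in the frame of roller between -0.006 and 0.006 m and z of bottle1_mid in the frame of roller between 0.0741 and 0.0801 m and y of bottle1_mid in the frame of roller between -0.24 and 0.192 m and x of bottle2_mid in the frame of roller between -0.006 and 0.006 m and z of bottle2_mid in the frame of roller between 0.0741 and 0.0801 m and y of bottle2_mid in the frame of roller between -0.24 and 0.192 m and x of bottle3_mid in the frame of roller between -0.006 and 0.006 m and z of bottle3_mid in the frame of roller between 0.0741 and 0.0801 m and y of bottle3_mid in the frame of roller between -0.24 and 0.192 m and value of joint wind_key between 6 and 7.4 rad and value of joint run_lever above 0.85 rad and linear speed of each of bottle0, bottle1, bottle2, bottle3 below 0.03 m/s); the robot touches nothing.
It fails at once if the loose rock tub, the mortar or the vial is shifted by more than 4 cm (distance of any of tub0, mortar, vial from where it was at the start of the episode above 0.04 m).
Of bottle0, bottle1, bottle2, bottle3 only 2 to 4 are there at a start; the rules pass over those that are not, and their reading is None.
At some moment in a run one of bottle0, bottle1, bottle2, bottle3 may be knocked a few centimetres aside while the robot is not near it.
It also fails if it takes over 210 s, if anything falls off the work surface, if the arm or the gripper's body presses on something with over 40 N, if the wrist force passes 120 N, or if a joint passes its speed limit or range.

## Working session

There is one attempt and no reset: what is moved stays moved. The work goes in short steps, Python scripts to look and compute and a tool call to move; the robot and the scene stay as the last step left them, time stands still between calls to the robot, and variables do not carry over. Pictures are saved under pics/ and viewed, about 12 in all and at most 16, crops included, and the job is handed in when it is done.

Besides the shell and the picture viewer there is one more tool, called after "Request:" by a JSON object that holds its "name" and its "arguments". arm_command: Moves the arm, as the interface text tells. Its arguments: {"type":"object","properties":{"translation":{"type":"array","items":{"type":"array","items":{"type":"number"}}},"turn":{"type":"array","items":{"type":"number"}},"hand":{"type":"array","items":{"type":"number"}}},"required":["translation","turn","hand"]}

```bash
ls; mkdir -p pics; python3 - <<'E'
from workcell import *
import cv2,numpy as np
o=get_obs();print({k:np.round(v,3).tolist() for k,v in o.items()})
for c in ["scene","top"]:
    p,d=camera(c);cv2.imwrite(f"pics/{c}0.png",p[:,:,::-1]);i=camera_info(c);print(c,np.round(i["mtx"],1).tolist(),np.round(i["world_to_cam"],3).tolist())
    for n in ["bottle0_mid","tray","roller","key_grip","run_lever_tip","bay0","bay3","tub0","mortar","vial"]:
        print(n,[(np.round(r["location"]).tolist(),round(r["conf"],2)) for r in spot_point(c,n)][:5])
E
```

```text
pics
{'clock': 0.0, 'joint_pos': [1.338, 0.241, 0.004, 1.335, -0.0, 1.571], 'joint_vel': [0.001, -0.001, 0.001, -0.002, 0.001, -0.001], 'tau': [-0.001, -37.232, 25.241, 0.017, -0.0, 0.0], 'eef_pos': [0.115, 0.486, 0.244], 'tool_rot': [0.116, 0.993, -0.001, -0.0], 'ft_force': [0.131, 0.635, -0.329], 'ft_torque': [0.017, -0.016, -0.011], 'grip_width': 0.085}
scene [[574.0, 0.0, 334.2], [0.0, 574.0, 240.8], [0.0, 0.0, 1.0]] [[-0.652, 0.758, 0.01, 0.371], [0.476, 0.421, -0.772, -0.186], [-0.589, -0.499, -0.635, 1.7], [0.0, 0.0, 0.0, 1.0]]
bottle0_mid [([250.0, 385.0], 0.75)]
tray [([253.0, 370.0], 0.82), ([216.0, 194.0], 0.46)]
roller [([274.0, 308.0], 0.77)]
key_grip [([280.0, 397.0], 0.7)]
run_lever_tip [([312.0, 426.0], 0.55)]
bay0 [([234.0, 283.0], 0.96), ([278.0, 348.0], 0.96), ([215.0, 256.0], 0.89), ([252.0, 317.0], 0.61)]
bay3 [([234.0, 283.0], 0.96), ([278.0, 348.0], 0.96), ([215.0, 256.0], 0.89), ([252.0, 317.0], 0.61)]
tub0 [([218.0, 197.0], 0.63)]
mortar [([332.0, 514.0], 0.91)]
vial [([370.0, 489.0], 0.68), ([335.0, 514.0], 0.63), ([272.0, 304.0], 0.45)]
top [[572.1, 0.0, 313.0], [0.0, 572.1, 246.1], [0.0, 0.0, 1.0]] [[-0.013, -1.0, -0.012, 0.018], [-0.998, 0.014, -0.056, 0.53], [0.056, 0.012, -0.998, 1.534], [0.0, 0.0, 0.0, 1.0]]
bottle0_mid [([273.0, 294.0], 0.58)]
tray [([280.0, 315.0], 0.68)]
roller []
key_grip [([221.0, 244.0], 0.57), ([222.0, 339.0], 0.5)]
run_lever_tip [([218.0, 216.0], 0.47), ([232.0, 169.0], 0.22)]
bay0 [([217.0, 368.0], 0.89), ([221.0, 325.0], 0.68), ([214.0, 287.0], 0.62), ([219.0, 407.0], 0.59)]
bay3 [([217.0, 368.0], 0.89), ([221.0, 325.0], 0.68), ([214.0, 287.0], 0.62), ([219.0, 407.0], 0.59)]
tub0 [([206.0, 473.0], 0.67)]
mortar [([280.0, 171.0], 0.66)]
vial [([232.0, 167.0], 0.44), ([280.0, 168.0], 0.37)]
```

```bash
python3 - <<'E'
import cv2,numpy as np
a=cv2.imread("pics/top0.png")[150:330,120:520];cv2.imwrite("pics/t0c.png",cv2.resize(a,(800,360),interpolation=2))
a=cv2.imread("pics/scene0.png")[150:420,160:560];cv2.imwrite("pics/s0c.png",cv2.resize(a,(800,540),interpolation=2))
E
```

```text
(no output)
```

View pics/t0c.png

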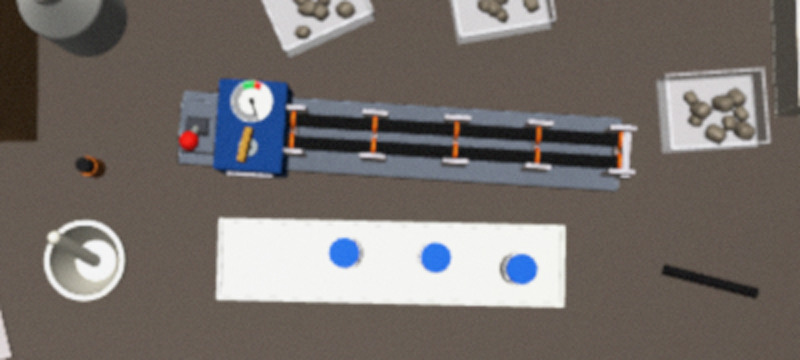

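View pics/s0c.png

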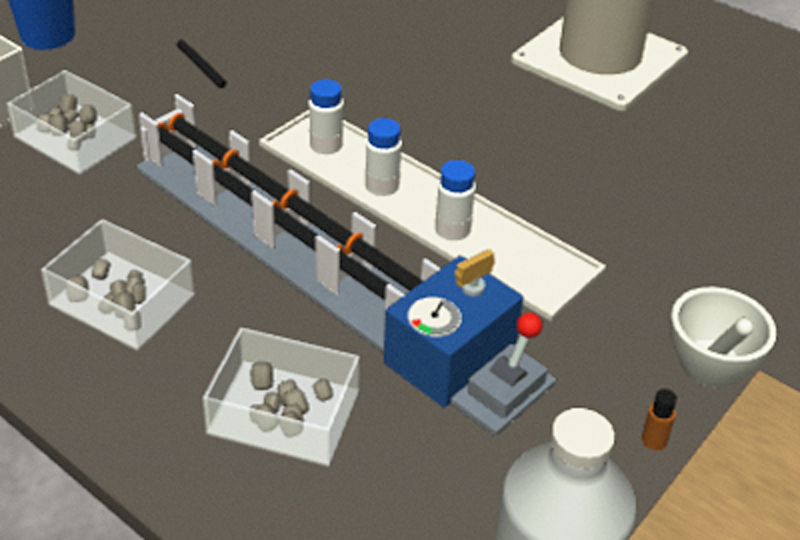

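The crops show three bottles, with caps at top pixels about (277,292), (279,338) and (284,380), standing to the right in the tray. The rollers are behind the tray, the key wing is near (222,243), the red ball near (220,214), the vial and mortar are on the left, and the rock tub is on the right. The tool always points down, so my plan is to topple each bottle along +y in the tray, then grasp it lying and transfer it.

```bash
cat > h.py <<'E'
from workcell import *
import cv2,numpy as np
from scipy.spatial.transform import Rotation as R
def pts(d,i):
    v,u=np.mgrid[0:480,0:640];K=i["mtx"]
    P=np.stack([(u-K[0][2])/K[0][0]*d,(v-K[1][2])/K[1][1]*d,d],-1)
    T=np.linalg.inv(np.array(i["world_to_cam"]));W=P@T[:3,:3].T+T[:3,3];W[d<=0]=np.nan;return W
def look(c,save=None):
    i=camera_info(c);p,d=camera(c)
    if save:cv2.imwrite(f"pics/{save}.png",p[:,:,::-1])
    return p,pts(d,i),cv2.cvtColor(p,cv2.COLOR_RGB2HSV),i
COL=dict(blue=((105,120,60),(125,255,255)),orange=((5,150,90),(16,255,255)),brass=((17,110,90),(28,255,255)),red=((0,190,120),(4,255,255)))
def blobs(hsv,W,col,amin=8,zr=(-1,1)):
    m=cv2.inRange(hsv,*COL[col]);m[~((W[...,2]>zr[0])&(W[...,2]<zr[1]))]=0
    n,l,s,c=cv2.connectedComponentsWithStats(m);out=[]
    for k in range(1,n):
        if s[k,4]<amin:continue
        Q=W[l==k];out.append((np.round(c[k]).astype(int).tolist(),int(s[k,4]),np.nanmedian(Q,0).round(4).tolist(),np.nanmin(Q,0).round(3).tolist(),np.nanmax(Q,0).round(3).tolist()))
    return out
E
python3 - <<'E'
from h import *
for c in ["top","scene"]:
    p,W,hsv,i=look(c)
    for col in COL:
        print(c,col)
        for b in blobs(hsv,W,col):
            if .2<b[2][0]<.8 and abs(b[2][1])<.45:print("  ",*b)
    m=(p.min(-1)>200)
    if c=="top":
        Wm=W[m&(W[...,2]<.012)&(W[...,2]>-.01)&(W[...,0]<.62)&(W[...,0]>.25)&(abs(W[...,1])<.32)]
        print("tray",cv2.minAreaRect(Wm[:,:2].astype(np.float32)),len(Wm))
E
```

```text
top blue
   [245, 216] 1050 [0.605, 0.1802, 0.085] [0.554, 0.138, -0.008] [0.679, 0.242, 0.118]
   [292, 276] 166 [0.4502, 0.0649, 0.0956] [0.432, 0.047, 0.088] [0.468, 0.083, 0.105]
   [337, 278] 163 [0.4433, -0.0509, 0.0945] [0.426, -0.069, 0.073] [0.459, -0.035, 0.104]
   [380, 284] 172 [0.4267, -0.1603, 0.0952] [0.409, -0.179, 0.071] [0.445, -0.143, 0.103]
top orange
   [266, 209] 23 [0.6272, 0.1329, 0.0607] [0.617, 0.13, 0.05] [0.637, 0.137, 0.066]
   [307, 212] 22 [0.6195, 0.0247, 0.0598] [0.61, 0.022, 0.051] [0.629, 0.028, 0.068]
   [348, 214] 23 [0.6106, -0.083, 0.0603] [0.601, -0.086, 0.051] [0.621, -0.081, 0.068]
   [389, 217] 22 [0.6021, -0.1904, 0.0617] [0.593, -0.194, 0.044] [0.612, -0.188, 0.067]
   [265, 220] 20 [0.5983, 0.1355, 0.0605] [0.59, 0.131, 0.005] [0.613, 0.141, 0.069]
   [429, 220] 17 [0.5933, -0.2971, 0.0592] [0.583, -0.299, 0.047] [0.604, -0.295, 0.067]
   [306, 222] 18 [0.5902, 0.0277, 0.0599] [0.584, 0.025, 0.011] [0.602, 0.031, 0.067]
   [347, 225] 19 [0.5822, -0.0802, 0.0618] [0.574, -0.083, 0.051] [0.591, -0.077, 0.067]
   [388, 227] 20 [0.5756, -0.18
[... 850 characters left out ...]
4, 0.0707] [0.559, 0.125, -0.002] [0.683, 0.238, 0.088]
scene orange
   [245, 211] 32 [0.5779, -0.2945, 0.0539] [0.558, -0.3, 0.043] [0.606, -0.284, 0.069]
   [272, 229] 43 [0.5828, -0.1875, 0.0541] [0.567, -0.202, 0.042] [0.602, -0.183, 0.064]
   [302, 249] 41 [0.5915, -0.0798, 0.0568] [0.572, -0.092, 0.041] [0.611, -0.076, 0.066]
   [335, 271] 41 [0.5993, 0.0273, 0.0556] [0.581, 0.019, 0.044] [0.617, 0.035, 0.064]
   [488, 365] 209 [0.582, 0.4138, 0.0251] [0.563, 0.397, -0.004] [0.587, 0.423, 0.05]
scene brass
   [397, 283] 202 [0.5955, 0.1909, 0.1171] [0.57, 0.179, 0.099] [0.614, 0.199, 0.129]
scene red
   [424, 312] 110 [0.6048, 0.2682, 0.0943] [0.591, 0.256, 0.081] [0.612, 0.279, 0.102]
```

```bash
python3 - <<'E'
import workcell
print([n for n in dir(workcell) if not n.startswith('__')], getattr(workcell,'tip_reach',None))
E
```

```text
['Unreachable', 'camera', 'camera_info', 'get_obs', 'job_done', 'search_frame', 'spot_point', 'tip_reach'] 0.014
```

Request:
{"name": "arm_command", "arguments": {"translation": [[0,0,0],[0,0,0],[0,0,0],[0,0,0],[0,0,0]], "turn": [0.62,0.62,0.62,0.62,0.62], "hand": [0,0,0,0,0]}}

```text
clock: 1.62
eef_pos: [0.1154, 0.4865, 0.2453]
tool_rot: [0.416, 0.909, 0.0, 0.0]
ft_force: [0.2, 0.2, -0.1]
grip_width: 0.0858
```

Request:
{"name": "arm_command", "arguments": {"translation": [[0,0,0],[0,0,0],[0,0,0],[0,0,0],[0,0,0]], "turn": [0.62,0.62,0.62,0.62,0.62], "hand": [1,1,1,1,1]}}

```text
clock: 2.03
eef_pos: [0.1153, 0.4865, 0.2453]
tool_rot: [0.674, 0.739, -0.0, -0.0]
ft_force: [0.7, 0.7, -0.2]
grip_width: 0.0255
```

Request:
{"name": "arm_command", "arguments": {"translation": [[0,0,0],[0,0,0],[0,0,0]], "turn": [0.174,0.174,0.174], "hand": [1,1,1]}}

```text
clock: 2.28
eef_pos: [0.1154, 0.4865, 0.2453]
tool_rot: [0.734, 0.679, -0.0, 0.0]
ft_force: [-0.1, 0.2, 0.2]
grip_width: -0.0
```

Request:
{"name": "arm_command", "arguments": {"translation": [[-15.2,12.45,0],[-15.2,12.45,0],[-15.2,12.45,0],[-15.2,12.45,0],[-15.2,12.45,0]], "turn": [0,0,0,0,0], "hand": [1,1,1,1,1]}}

```text
clock: 2.7
eef_pos: [0.2288, 0.323, 0.2453]
tool_rot: [0.733, 0.68, -0.0, 0.0]
ft_force: [0.7, 0.1, -0.3]
grip_width: -0.0
```

Request:
{"name": "arm_command", "arguments": {"translation": [[-15.2,12.45,0],[-15.2,12.45,0],[-15.2,12.45,0],[-15.2,12.45,0],[-15.2,12.45,0]], "turn": [0,0,0,0,0], "hand": [1,1,1,1,1]}}

```text
clock: 3.12
eef_pos: [0.3417, 0.162, 0.2457]
tool_rot: [0.734, 0.68, 0.0, 0.001]
ft_force: [-0.2, 1.2, 0.8]
grip_width: -0.0001
```

Request:
{"name": "arm_command", "arguments": {"translation": [[-15.2,12.45,0],[-15.2,12.45,0],[-15.2,12.45,0],[-15.2,12.45,0],[-15.2,12.45,0]], "turn": [0,0,0,0,0], "hand": [1,1,1,1,1]}}

```text
clock: 3.53
eef_pos: [0.4547, 0.0005, 0.2455]
tool_rot: [0.734, 0.679, 0.0, 0.001]
ft_force: [0.2, 0.7, -0.4]
grip_width: -0.0001
```

```bash
python3 - <<'E'
from h import *
o=get_obs();print(o["eef_pos"],o["tool_rot"])
p,W,hsv,i=look("wrist","w1");print(np.round(i["world_to_cam"],3).tolist())
for b in blobs(hsv,W,"blue",40):print(*b)
E
```

```text
[0.45474444 0.00051058 0.24545796] [7.33685537e-01 6.79488741e-01 3.17398848e-04 6.94167575e-04]
[[0.997, -0.077, 0.002, -0.454], [-0.075, -0.96, 0.269, -0.001], [-0.019, -0.269, -0.963, 0.388], [0.0, 0.0, 0.0, 1.0]]
[539, 0] 169 [0.6164, 0.1412, 0.0818] [0.56, 0.137, 0.001] [0.73, 0.156, 0.084]
[309, 134] 2296 [0.4524, 0.0651, 0.0959] [0.433, 0.044, 0.074] [0.472, 0.083, 0.099]
[309, 274] 926 [0.4436, -0.0406, 0.0958] [0.426, -0.055, 0.082] [0.463, 0.012, 0.243]
[319, 398] 342 [0.4433, -0.156, 0.0958] [0.436, -0.249, 0.0] [0.457, 0.011, 0.308]
```

View pics/w1.png

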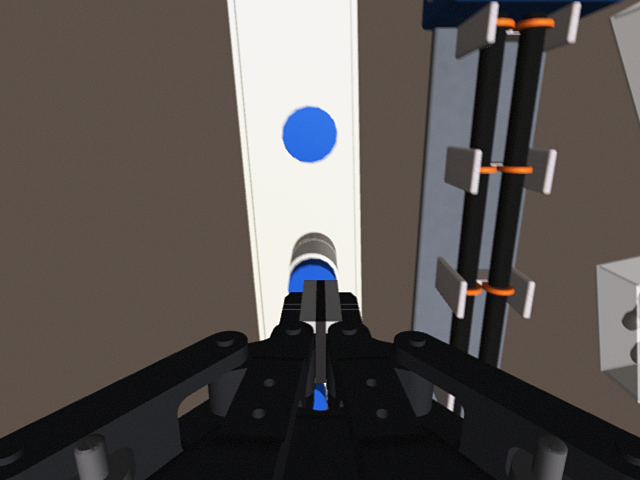

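Request:
{"name": "arm_command", "arguments": {"translation": [[0.3,-0.5,4],[0.3,-0.5,8],[0.3,-0.5,12],[0.3,-0.5,15.6],[0.3,-0.5,15.6]], "turn": [0,0,0,0,0], "hand": [1,1,1,1,1]}}

```text
clock: 4.0
eef_pos: [0.4424, 0.0069, 0.0832]
tool_rot: [0.733, 0.68, -0.005, -0.005]
ft_force: [-0.3, -0.7, -0.5]
grip_width: -0.0003
```

Request:
{"name": "arm_command", "arguments": {"translation": [[1.5,0,0],[3,0,0],[4,0,0],[5,0,0],[6,0,0]], "turn": [0,0,0,0,0], "hand": [1,1,1,1,1]}}

```text
clock: 4.42
eef_pos: [0.4587, 0.0665, 0.0953]
tool_rot: [0.733, 0.68, 0.004, 0.005]
ft_force: [0.8, -3.9, 27.3]
grip_width: 0.0
```

Request:
{"name": "arm_command", "arguments": {"translation": [[1,0,0],[2,0,0],[3,0,0],[4,0,0],[4,0,0]], "turn": [0,0,0,0,0], "hand": [1,1,1,1,1]}}

```text
clock: 4.83
eef_pos: [0.456, 0.1083, 0.0893]
tool_rot: [0.733, 0.681, 0.0, -0.0]
ft_force: [0.4, -0.0, -0.0]
grip_width: -0.0002
```

Request:
{"name": "arm_command", "arguments": {"translation": [[0,0,-4],[0,0,-8],[-4,0,-11],[-8,0,-11],[-8,0,-11]], "turn": [0,0,0,0,0], "hand": [1,1,0,0,0]}}

```text
clock: 5.25
eef_pos: [0.4505, 0.0227, 0.2015]
tool_rot: [0.735, 0.678, 0.0, 0.002]
ft_force: [-0.7, -0.0, -0.5]
grip_width: 0.0361
```

```bash
python3 - <<'E'
from h import *
o=get_obs();print(o["eef_pos"],o["tool_rot"])
p,W,hsv,i=look("wrist","w2")
for b in blobs(hsv,W,"blue",40):print(*b)
E
```

```text
[0.45045616 0.02265956 0.20145449] [7.34919921e-01 6.78150335e-01 2.95348808e-04 2.17845977e-03]
[335, 10] 1091 [0.4739, 0.1668, 0.043] [0.453, 0.157, 0.03] [0.493, 0.176, 0.048]
[561, 7] 2351 [0.6004, 0.1463, 0.0854] [0.556, 0.139, 0.081] [0.648, 0.154, 0.088]
[319, 335] 2644 [0.4443, -0.0479, 0.0958] [0.424, -0.071, 0.079] [0.463, -0.032, 0.098]
```

View pics/w2.png

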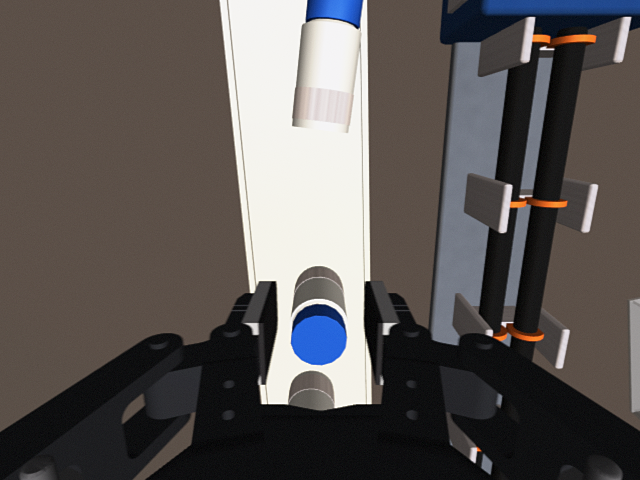

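The bottle now lies in the tray, with its base at (322,128) and cap at (335,10), almost parallel to the rollers. Next I measure its axis.

```bash
cat >> h.py <<'E'
def lying(W,hsv,yr,xr=(.37,.52)):
    "axis of a lying bottle from its upper surface: centre of extent, direction"
    m=(W[...,2]>.03)&(W[...,2]<.06)&(W[...,1]>yr[0])&(W[...,1]<yr[1])&(W[...,0]>xr[0])&(W[...,0]<xr[1])
    Q=W[m];c=np.median(Q,0);u=np.linalg.svd((Q-Q.mean(0))[:,:2],full_matrices=False)[2][0];u*=np.sign(u[1])
    s=(Q-c)[:,:2]@u;n=np.array([-u[1],u[0]]);w=(Q-c)[:,:2]@n;lo,hi=np.percentile(s,[.5,99.5]);wl,wh=np.percentile(w,[1,99])
    mid=c[:2]+u*(lo+hi)/2+n*(wl+wh)/2
    print("mid",mid.round(4),"yaw of axis from y",round(float(np.arctan2(-u[0],u[1])),3),"len",round(hi-lo,4),"wid",round(wh-wl,4),"ztop",np.percentile(Q[:,2],95).round(4),len(Q));return mid
def go(x,y,z):
    o=get_obs();r=R.from_quat(o["tool_rot"]);d=r.inv().apply(np.array([x,y,z])-o["eef_pos"])*100
    yt=r.apply([0,1,0]);print("tool shift cm",d.round(2),"tool-y yaw",np.arctan2(yt[1],yt[0]).round(3))
E
python3 - <<'E'
from h import *
for c in ("top","wrist"):
    p,W,hsv,i=look(c)
    m=lying(W,hsv,(.04,.26))
go(*m,.2)
E
```

```text
mid [0.4666 0.1462] yaw of axis from y -0.322 len 0.0656 wid 0.0419 ztop 0.05 344
mid [0.4656 0.133 ] yaw of axis from y -0.218 len 0.0879 wid 0.0419 ztop 0.0483 7785
tool shift cm [10.77  0.78 -0.12] tool-y yaw -0.078
```

Request:
{"name": "arm_command", "arguments": {"translation": [[2,0,-4],[4,0.5,-6],[5,0.8,-6],[5,0.8,-6],[5,0.8,-6]], "turn": [0,0,0,0,0], "hand": [0,0,0,0,0]}}

```text
clock: 5.82
eef_pos: [0.461, 0.0772, 0.2578]
tool_rot: [0.732, 0.681, -0.001, -0.001]
ft_force: [0.9, -0.3, 0.5]
grip_width: 0.0853
```

```bash
cat >> h.py <<'E'
def slices(W,yr,xr=(.37,.52),zr=(.035,.06)):
    m=(W[...,2]>zr[0])&(W[...,2]<zr[1])&(W[...,1]>yr[0])&(W[...,1]<yr[1])&(W[...,0]>xr[0])&(W[...,0]<xr[1]);Q=W[m]
    ys=np.arange(yr[0],yr[1],.01);L=[]
    for y in ys:
        S=Q[abs(Q[:,1]-y)<.005]
        if len(S)>60:L.append((y,np.percentile(S[:,0],[2,98]).mean(),np.ptp(np.percentile(S[:,0],[2,98])),np.percentile(S[:,2],95)))
    L=np.array(L);k=np.polyfit(L[1:-1,0],L[1:-1,1],1);print(L.round(3).tolist());print("x=%.4f+%.4f*y  y %.3f..%.3f"%(k[1],k[0],*np.percentile(Q[:,1],[.3,99.7])));return k
E
python3 - <<'E'
from h import *
p,W,hsv,i=look("wrist");print(get_obs()["eef_pos"])
slices(W,(.05,.26))
lying(W,hsv,(.05,.26))
E
```

```text
[0.46059451 0.07656498 0.25754311]
[[0.09, 0.458, 0.037, 0.048], [0.1, 0.459, 0.04, 0.049], [0.11, 0.461, 0.04, 0.049], [0.12, 0.463, 0.04, 0.049], [0.13, 0.465, 0.039, 0.048], [0.14, 0.467, 0.039, 0.048], [0.15, 0.469, 0.039, 0.048], [0.16, 0.47, 0.036, 0.048], [0.17, 0.473, 0.034, 0.046], [0.18, 0.473, 0.031, 0.046]]
x=0.4393+0.1954*y  y 0.088..0.181
mid [0.4658 0.1345] yaw of axis from y -0.202 len 0.0909 wid 0.0419 ztop 0.0483 4927
```

Request:
{"name": "arm_command", "arguments": {"translation": [[2,0,3],[4,0,7],[5.8,0.05,10],[5.8,0.05,14],[5.8,0.05,16]], "turn": [0.06,0.117,0.117,0.117,0.117], "hand": [0,0,0,0,0]}}

```text
clock: 6.28
eef_pos: [0.4624, 0.1332, 0.0938]
tool_rot: [0.772, 0.636, -0.004, -0.002]
ft_force: [-0.7, -0.2, 0.0]
grip_width: 0.0852
```

Request:
{"name": "arm_command", "arguments": {"translation": [[0,0,2.5],[0,0,5],[0,0,7],[0,0,7.35],[0,0,7.35]], "turn": [0,0,0,0,0], "hand": [0,0,0,0,0]}}

```text
clock: 6.7
eef_pos: [0.4639, 0.1327, 0.0236]
tool_rot: [0.772, 0.635, -0.003, -0.001]
ft_force: [1.0, 0.6, 0.5]
grip_width: 0.0852
```

Request:
{"name": "arm_command", "arguments": {"translation": [[0,0,0],[0,0,0],[0,0,0],[0,0,0],[0,0,0]], "turn": [0,0,0,0,0], "hand": [1,1,1,1,1]}}

```text
clock: 7.12
eef_pos: [0.4678, 0.1342, 0.0275]
tool_rot: [0.772, 0.636, 0.002, 0.001]
ft_force: [-1.1, -0.3, 7.0]
grip_width: 0.0423
```

Request:
{"name": "arm_command", "arguments": {"translation": [[0,0,-2],[0,0,-6],[0,0,-10],[0,0,-14],[0,0,-14]], "turn": [0,0,0,0,0], "hand": [1,1,1,1,1]}}

```text
clock: 7.53
eef_pos: [0.4715, 0.1353, 0.1745]
tool_rot: [0.772, 0.636, 0.007, 0.003]
ft_force: [2.3, 0.4, -0.6]
grip_width: 0.0424
```

```bash
python3 - <<'E'
from h import *
p,W,hsv,i=look("wrist","w3");o=get_obs();print(o["eef_pos"])
go(.6006,-.0278,.15)
for b in blobs(hsv,W,"orange",30):print(*b)
E
```

```text
[0.4701385  0.13485562 0.1710907 ]
tool shift cm [-13.47  15.9    2.2 ] tool-y yaw -0.193
[550, 195] 292 [0.6242, 0.1329, 0.0628] [0.615, 0.127, 0.053] [0.64, 0.136, 0.067]
[516, 200] 134 [0.6017, 0.1348, 0.064] [0.596, 0.131, 0.051] [0.615, 0.137, 0.066]
[542, 341] 248 [0.6145, 0.0257, 0.0627] [0.607, 0.012, 0.046] [0.631, 0.028, 0.066]
```

View pics/w3.png

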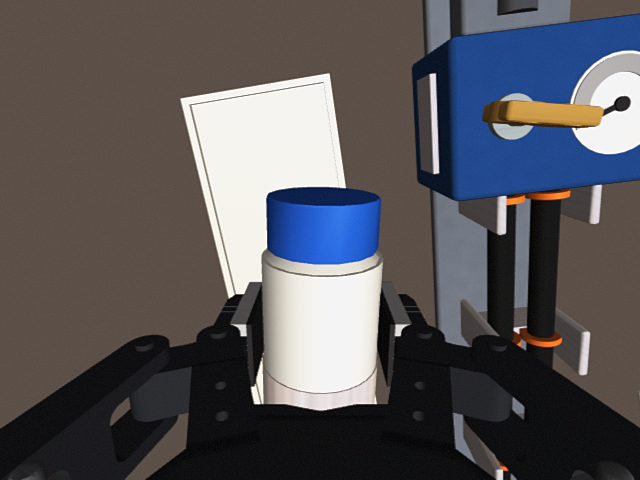

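Request:
{"name": "arm_command", "arguments": {"translation": [[-2.7,3.2,0],[-5.4,6.4,0.3],[-8.1,9.5,0.3],[-10.8,12.7,0.3],[-13.5,15.9,0.3]], "turn": [0,-0.04,-0.08,-0.116,-0.116], "hand": [1,1,1,1,1]}}

```text
clock: 8.0
eef_pos: [0.5964, -0.0303, 0.1614]
tool_rot: [0.733, 0.68, -0.001, -0.001]
ft_force: [0.6, 0.4, -1.3]
grip_width: 0.0421
```

Request:
{"name": "arm_command", "arguments": {"translation": [[0,0,0],[0,0,0],[0,0,0],[0,0,0],[0,0,0]], "turn": [0,0,0,0,0], "hand": [1,1,1,1,1]}}

```text
clock: 8.42
eef_pos: [0.5955, -0.0275, 0.1627]
tool_rot: [0.733, 0.68, -0.0, -0.0]
ft_force: [-0.9, 0.4, -1.8]
grip_width: 0.0425
```

```bash
python3 - <<'E'
from h import *
o=get_obs();print(o["eef_pos"])
p,W,hsv,i=look("wrist","w4");o=get_obs();print(o["eef_pos"])
go(.6006,-.0278,.11)
for b in blobs(hsv,W,"orange",30):print(*b)
p,W,hsv,i=look("scene","s4")
cv2.imwrite("pics/s4c.png",cv2.resize(p[150:350,200:467,::-1],(800,600),interpolation=2))
E
```

```text
[ 0.59550096 -0.02754275  0.16265077]
[ 0.59572994 -0.02751265  0.16291726]
tool shift cm [0.01 0.49 5.29] tool-y yaw -0.075
[307, 153] 307 [0.5922, 0.027, 0.0632] [0.58, 0.024, 0.054] [0.604, 0.03, 0.066]
[353, 153] 308 [0.619, 0.0249, 0.0634] [0.607, 0.021, 0.053] [0.631, 0.028, 0.066]
```

View pics/w4.png

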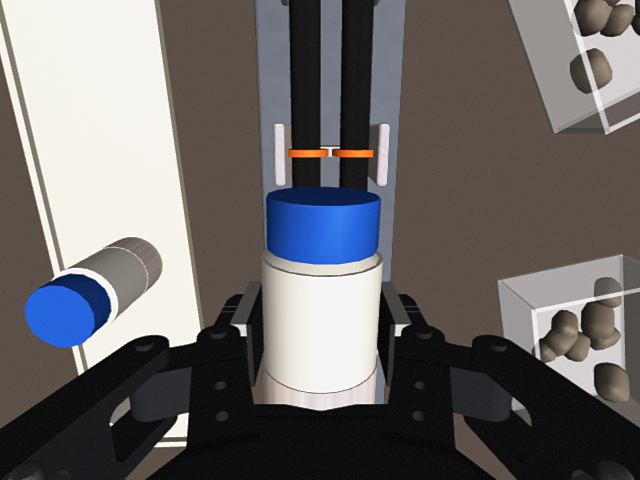

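View pics/s4c.png

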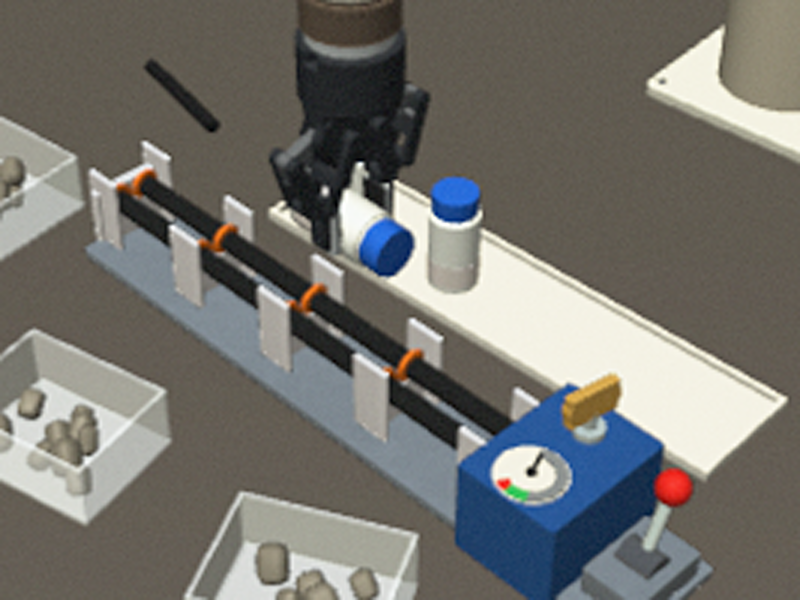

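Request:
{"name": "arm_command", "arguments": {"translation": [[0,0.5,1.5],[0,0.5,3],[0,0.5,4.5],[0,0.5,6],[0,0.5,6]], "turn": [0,0,0,0,0], "hand": [1,1,1,1,1]}}

```text
clock: 8.93
eef_pos: [0.5989, -0.0283, 0.0999]
tool_rot: [0.733, 0.68, -0.002, -0.002]
ft_force: [-0.7, -0.3, -2.3]
grip_width: 0.0421
```

Request:
{"name": "arm_command", "arguments": {"translation": [[0,0,0.6],[0,0,1.2],[0,0,1.8],[0,0,2.3],[0,0,2.5]], "turn": [0,0,0,0,0], "hand": [1,1,1,1,1]}}

```text
clock: 9.35
eef_pos: [0.6018, -0.0292, 0.0798]
tool_rot: [0.734, 0.679, 0.001, 0.0]
ft_force: [-8.2, -0.1, 20.7]
grip_width: 0.0421
```

Request:
{"name": "arm_command", "arguments": {"translation": [[0,0,0],[0,0,0],[0,0,0]], "turn": [0,0,0], "hand": [1,1,1]}}

```text
clock: 9.6
eef_pos: [0.6017, -0.0292, 0.0799]
tool_rot: [0.734, 0.679, 0.001, 0.001]
ft_force: [-3.7, 0.7, 9.1]
grip_width: 0.0425
```

Request:
{"name": "arm_command", "arguments": {"translation": [[0,0,0],[0,0,0],[0,0,0],[0,0,0],[0,0,0]], "turn": [0,0,0,0,0], "hand": [0,0,0,0,0]}}

```text
clock: 10.02
eef_pos: [0.6014, -0.0293, 0.0775]
tool_rot: [0.734, 0.679, -0.0, -0.0]
ft_force: [-0.0, -0.3, -0.6]
grip_width: 0.0856
```

Request:
{"name": "arm_command", "arguments": {"translation": [[0,0,-3],[0,0,-7],[0,0,-11],[-3,0,-13],[-6,0,-13]], "turn": [0,0,0,0,0], "hand": [0,0,0,0,0]}}

```text
clock: 10.43
eef_pos: [0.6004, -0.0887, 0.2146]
tool_rot: [0.732, 0.681, 0.004, 0.005]
ft_force: [0.7, -0.5, 0.5]
grip_width: 0.0851
```

```bash
python3 - <<'E'
from h import *
p,W,hsv,i=look("wrist","w5");o=get_obs();print(o["eef_pos"])
print("bottle in bay");slices(W,(-.1,.05),(.57,.64),(.085,.11))
for b in blobs(hsv,W,"blue",40):print(*b)
p,W,hsv,i=look("top")
for b in blobs(hsv,W,"blue",40):print("top",*b)
E
```

```text
[ 0.59849521 -0.09517231  0.21175598]
bottle in bay
[[-0.07, 0.599, 0.04, 0.101], [-0.06, 0.599, 0.041, 0.101], [-0.05, 0.6, 0.041, 0.101], [-0.04, 0.601, 0.04, 0.101], [-0.03, 0.602, 0.04, 0.101], [-0.02, 0.603, 0.04, 0.101], [-0.01, 0.604, 0.04, 0.101], [-0.0, 0.605, 0.036, 0.099], [0.01, 0.606, 0.035, 0.099], [0.02, 0.601, 0.025, 0.099]]
x=0.6049+0.0935*y  y -0.075..0.017
[315, 83] 1969 [0.6062, 0.0063, 0.096] [0.584, -0.006, 0.055] [0.626, 0.017, 0.101]
[82, 196] 3411 [0.4476, -0.0523, 0.0957] [0.355, -0.092, -0.001] [0.465, -0.033, 0.099]
[95, 339] 2370 [0.4306, -0.1571, 0.0957] [0.333, -0.241, -0.001] [0.547, -0.072, 0.261]
top [245, 216] 1054 [0.6052, 0.1807, 0.085] [0.554, 0.138, -0.004] [0.686, 0.249, 0.12]
top [313, 216] 112 [0.6036, 0.0086, 0.0941] [0.584, -0.002, 0.005] [0.632, 0.018, 0.103]
top [574, 253] 1127 [0.4949, -0.6811, 0.0621] [0.451, -0.751, -0.005] [0.555, -0.61, 0.112]
```

View pics/w5.png

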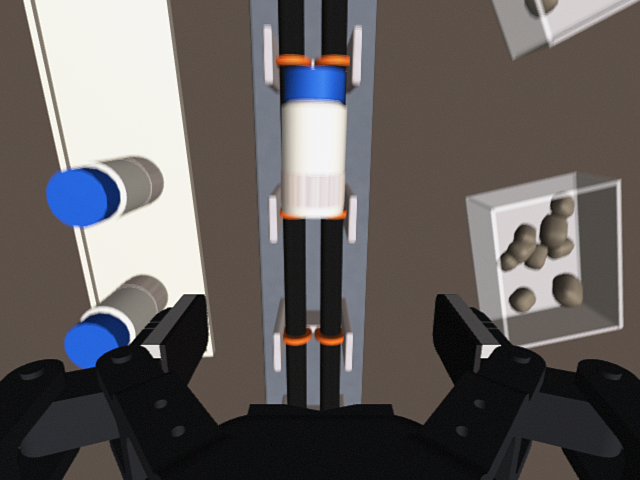

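Request:
{"name": "arm_command", "arguments": {"translation": [[-0.5,-4,0],[-1,-8,0],[-2.1,-12,0],[-2.1,-15.6,0],[-2.1,-15.6,0]], "turn": [0,0,0,0,0], "hand": [1,1,1,1,1]}}

```text
clock: 10.95
eef_pos: [0.4304, -0.0966, 0.2053]
tool_rot: [0.734, 0.679, -0.003, -0.005]
ft_force: [-0.7, 0.1, -1.5]
grip_width: 0.0257
```

Request:
{"name": "arm_command", "arguments": {"translation": [[0,0,0],[0,0,0],[0,0,0]], "turn": [0,0,0], "hand": [1,1,1]}}

```text
clock: 11.2
eef_pos: [0.4413, -0.098, 0.2081]
tool_rot: [0.734, 0.68, 0.001, 0.001]
ft_force: [0.5, -0.4, 0.6]
grip_width: 0.0002
```

```bash
python3 - <<'E'
from h import *
p,W,hsv,i=look("wrist");o=get_obs()
for b in blobs(hsv,W,"blue",40):print(*b)
print(o["eef_pos"],o["grip_width"]);go(.441,-.103,.089)
E
```

```text
[575, 41] 2426 [0.598, 0.0074, 0.0957] [0.585, -0.004, 0.067] [0.632, 0.022, 0.1]
[318, 164] 3011 [0.4439, -0.0516, 0.0959] [0.424, -0.071, 0.094] [0.463, -0.032, 0.099]
[ 0.44133025 -0.09800127  0.20798674] -0.0003763110372395418
tool shift cm [-5.00e-01 -1.00e-02  1.19e+01] tool-y yaw -0.076
```

Request:
{"name": "arm_command", "arguments": {"translation": [[-0.5,0,3],[-0.5,0,6],[-0.5,0,9],[-0.5,0,11.6],[-0.5,0,11.6]], "turn": [0,0,0,0,0], "hand": [1,1,1,1,1]}}

```text
clock: 11.67
eef_pos: [0.4365, -0.102, 0.087]
tool_rot: [0.734, 0.68, -0.003, -0.004]
ft_force: [-1.4, 0.4, 0.0]
grip_width: 0.0002
```

Request:
{"name": "arm_command", "arguments": {"translation": [[1.5,0,0],[3,0,0],[4,0,0],[5,0,0],[6,0,0]], "turn": [0,0,0,0,0], "hand": [1,1,1,1,1]}}

```text
clock: 12.08
eef_pos: [0.4483, -0.0432, 0.0952]
tool_rot: [0.734, 0.679, 0.002, 0.003]
ft_force: [-0.0, 0.9, -1.5]
grip_width: -0.0
```

Request:
{"name": "arm_command", "arguments": {"translation": [[1,0,0],[2,0,0],[3,0,0],[4,0,0],[4,0,0]], "turn": [0,0,0,0,0], "hand": [1,1,1,1,1]}}

```text
clock: 12.5
eef_pos: [0.447, -0.0015, 0.0916]
tool_rot: [0.733, 0.68, 0.0, -0.0]
ft_force: [-0.1, 0.3, -0.4]
grip_width: 0.0
```

Request:
{"name": "arm_command", "arguments": {"translation": [[0,0,-4],[0,0,-8],[0,0,-12],[-2,0,-15.5],[-3,0,-15.5]], "turn": [0,0,0,0,0], "hand": [1,1,0,0,0]}}

```text
clock: 12.92
eef_pos: [0.4484, -0.0343, 0.254]
tool_rot: [0.734, 0.68, 0.004, 0.005]
ft_force: [1.1, -0.2, 0.4]
grip_width: 0.0357
```

Request:
{"name": "arm_command", "arguments": {"translation": [[0,0,0],[0,0,0],[0,0,0]], "turn": [0,0,0], "hand": [0,0,0]}}

```text
clock: 13.17
eef_pos: [0.4436, -0.0329, 0.2451]
tool_rot: [0.734, 0.679, -0.001, -0.001]
ft_force: [0.4, -0.2, 0.7]
grip_width: 0.0722
```

```bash
python3 - <<'E'
from h import *
p,W,hsv,i=look("wrist","w6");o=get_obs();print(o["eef_pos"])
slices(W,(-.06,.2))
m=lying(W,hsv,(-.06,.2));go(*m,.024)
E
```

```text
[ 0.44355575 -0.03278069  0.24502247]
[[-0.03, 0.447, 0.037, 0.048], [-0.02, 0.447, 0.039, 0.049], [-0.01, 0.448, 0.039, 0.049], [0.0, 0.449, 0.039, 0.049], [0.01, 0.45, 0.038, 0.048], [0.02, 0.451, 0.038, 0.048], [0.03, 0.452, 0.038, 0.048], [0.04, 0.452, 0.037, 0.048], [0.05, 0.454, 0.033, 0.046], [0.06, 0.454, 0.033, 0.046]]
x=0.4488+0.0974*y  y -0.029..0.063
mid [0.4504 0.0173] yaw of axis from y -0.099 len 0.0909 wid 0.0419 ztop 0.0484 5201
tool shift cm [ 5.05  0.38 22.1 ] tool-y yaw -0.077
```

Request:
{"name": "arm_command", "arguments": {"translation": [[2,0.2,4],[4,0.4,7],[5,0.4,10],[5,0.4,13],[5,0.4,15]], "turn": [0.02,0.02,0.02,0.02,0.02], "hand": [0,0,0,0,0]}}

```text
clock: 13.63
eef_pos: [0.4495, 0.0176, 0.0927]
tool_rot: [0.74, 0.673, -0.003, -0.002]
ft_force: [-0.7, 0.1, -0.7]
grip_width: 0.0854
```

Request:
{"name": "arm_command", "arguments": {"translation": [[0,0,2.5],[0,0,5],[0,0,6.8],[0,0,7.1],[0,0,7.1]], "turn": [0,0,0,0,0], "hand": [0,0,0,0,0]}}

```text
clock: 14.05
eef_pos: [0.4501, 0.0167, 0.0238]
tool_rot: [0.74, 0.672, -0.002, -0.002]
ft_force: [0.1, -0.3, 0.1]
grip_width: 0.0855
```

Request:
{"name": "arm_command", "arguments": {"translation": [[0,0,0],[0,0,0],[0,0,0],[0,0,0],[0,0,0]], "turn": [0,0,0,0,0], "hand": [1,1,1,1,1]}}

```text
clock: 14.47
eef_pos: [0.4536, 0.0165, 0.0272]
tool_rot: [0.741, 0.672, 0.001, 0.001]
ft_force: [-0.4, -0.0, 5.4]
grip_width: 0.0421
```

Request:
{"name": "arm_command", "arguments": {"translation": [[0,0,-2],[0,0,-6],[0,0,-10],[0,0,-14],[0,0,-14]], "turn": [0,0,0,0,0], "hand": [1,1,1,1,1]}}

```text
clock: 14.88
eef_pos: [0.4576, 0.0165, 0.174]
tool_rot: [0.741, 0.672, 0.006, 0.005]
ft_force: [1.8, 0.2, -1.3]
grip_width: 0.0423
```

Request:
{"name": "arm_command", "arguments": {"translation": [[-2.8,3.2,0],[-5.6,6.4,0],[-8.4,9.5,0],[-11.2,12.7,0],[-13.9,15.4,0]], "turn": [0,-0.01,-0.02,-0.02,-0.02], "hand": [1,1,1,1,1]}}

```text
clock: 15.3
eef_pos: [0.5936, -0.1383, 0.1659]
tool_rot: [0.734, 0.679, 0.0, 0.0]
ft_force: [0.7, 1.3, 0.1]
grip_width: 0.0422
```

Request:
{"name": "arm_command", "arguments": {"translation": [[0,0,0],[0,0,0],[0,0,0],[0,0,0]], "turn": [0,0,0,0], "hand": [1,1,1,1]}}

```text
clock: 15.63
eef_pos: [0.5914, -0.136, 0.1658]
tool_rot: [0.734, 0.68, -0.0, -0.001]
ft_force: [0.3, -0.3, -0.9]
grip_width: 0.0424
```

```bash
python3 - <<'E'
from h import *
p,W,hsv,i=look("wrist","w7");o=get_obs();print(o["eef_pos"])
for b in blobs(hsv,W,"orange",30):print(*b)
for b in blobs(hsv,W,"blue",40):print(*b)
go(.5928,-.1355,.078)
E
```

```text
[ 0.59147736 -0.13578963  0.16609512]
[300, 152] 299 [0.5839, -0.0807, 0.0632] [0.572, -0.084, 0.055] [0.596, -0.078, 0.067]
[346, 152] 297 [0.6111, -0.0828, 0.0633] [0.599, -0.086, 0.054] [0.623, -0.08, 0.067]
[322, 223] 8048 [0.5953, -0.0965, 0.1811] [0.575, -0.11, 0.146] [0.615, -0.088, 0.186]
[52, 312] 4564 [0.4328, -0.1589, 0.0957] [0.318, -0.236, -0.001] [0.449, -0.142, 0.098]
tool shift cm [0.04 0.13 8.81] tool-y yaw -0.076
```

View pics/w7.png

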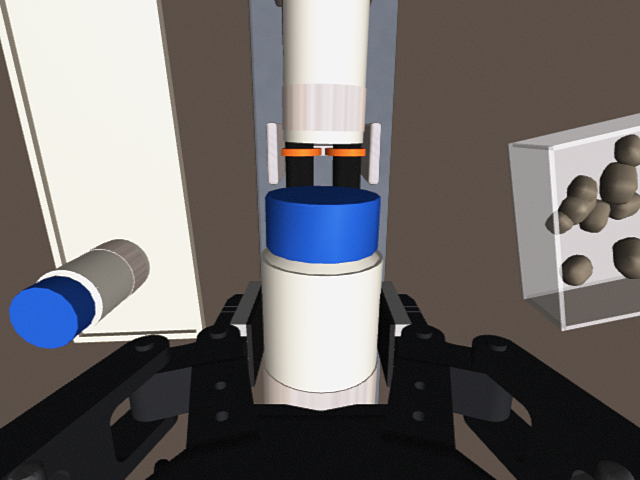

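Request:
{"name": "arm_command", "arguments": {"translation": [[0,0.15,1.5],[0,0.15,3],[0,0.15,4.5],[0,0.15,6],[0,0.15,6.6]], "turn": [0,0,0,0,0], "hand": [1,1,1,1,1]}}

```text
clock: 16.1
eef_pos: [0.592, -0.1354, 0.0984]
tool_rot: [0.733, 0.68, -0.001, -0.001]
ft_force: [-0.6, 0.0, -1.1]
grip_width: 0.0422
```

Request:
{"name": "arm_command", "arguments": {"translation": [[0,0,0.6],[0,0,1.2],[0,0,1.7],[0,0,2.2],[0,0,2.2]], "turn": [0,0,0,0,0], "hand": [1,1,1,1,1]}}

```text
clock: 16.52
eef_pos: [0.5942, -0.1369, 0.0801]
tool_rot: [0.734, 0.679, 0.001, 0.001]
ft_force: [-3.6, 1.1, 8.1]
grip_width: 0.0422
```

Request:
{"name": "arm_command", "arguments": {"translation": [[0,0,0],[0,0,0],[0,0,0],[0,0,0],[0,0,0]], "turn": [0,0,0,0,0], "hand": [1,0,0,0,0]}}

```text
clock: 16.93
eef_pos: [0.594, -0.1371, 0.0778]
tool_rot: [0.734, 0.679, 0.0, 0.0]
ft_force: [-0.0, -0.9, 0.2]
grip_width: 0.0848
```

Request:
{"name": "arm_command", "arguments": {"translation": [[0,0,-3],[0,0,-7],[0,0,-11],[-3,0,-14],[-6,0,-14]], "turn": [0,0,0,0,0], "hand": [0,0,0,0,0]}}

```text
clock: 17.35
eef_pos: [0.5931, -0.197, 0.2263]
tool_rot: [0.732, 0.681, 0.003, 0.006]
ft_force: [0.5, -0.0, 1.3]
grip_width: 0.0853
```

Request:
{"name": "arm_command", "arguments": {"translation": [[0,0,0],[0,0,0],[0,0,0]], "turn": [0,0,0], "hand": [0,0,0]}}

```text
clock: 17.6
eef_pos: [0.5887, -0.1967, 0.2168]
tool_rot: [0.734, 0.679, -0.0, -0.001]
ft_force: [0.3, 0.9, -0.3]
grip_width: 0.0856
```

```bash
python3 - <<'E'
from h import *
p,W,hsv,i=look("wrist","w8");o=get_obs();print(o["eef_pos"])
slices(W,(-.2,-.06),(.57,.63),(.085,.11));slices(W,(-.085,.05),(.57,.64),(.085,.11))
p,W,hsv,i=look("top")
for b in blobs(hsv,W,"blue",40):print("top",*b)
E
```

```text
[ 0.58867509 -0.19617769  0.21659004]
[[-0.18, 0.591, 0.039, 0.101], [-0.17, 0.591, 0.039, 0.101], [-0.16, 0.591, 0.04, 0.101], [-0.15, 0.592, 0.04, 0.1], [-0.14, 0.593, 0.039, 0.1], [-0.13, 0.594, 0.04, 0.1], [-0.12, 0.595, 0.039, 0.1], [-0.11, 0.595, 0.036, 0.1], [-0.1, 0.596, 0.035, 0.098], [-0.09, 0.596, 0.035, 0.098], [-0.08, 0.607, 0.023, 0.1], [-0.07, 0.599, 0.04, 0.101], [-0.06, 0.599, 0.04, 0.101]]
x=0.6085+0.1103*y  y -0.182..-0.060
[[-0.075, 0.599, 0.039, 0.1], [-0.065, 0.599, 0.04, 0.101], [-0.055, 0.6, 0.041, 0.101]]
x=0.2995+-4.6077*y  y -0.077..-0.054
top [245, 216] 1048 [0.6051, 0.1803, 0.0851] [0.555, 0.138, 0.002] [0.692, 0.241, 0.119]
top [313, 216] 115 [0.6043, 0.0086, 0.0928] [0.583, -0.002, 0.008] [0.632, 0.02, 0.104]
top [355, 219] 123 [0.5942, -0.0989, 0.0924] [0.575, -0.113, 0.011] [0.622, -0.091, 0.104]
top [574, 253] 1127 [0.4956, -0.6819, 0.0612] [0.451, -0.759, -0.005] [0.555, -0.609, 0.111]h.py:36: RankWarning: Polyfit may be poorly conditioned
  L=np.array(L);k=np.polyfit(L[1:-1,0],L[1:-1,1],1);print(L.round(3).tolist());print("x=%.4f+%.4f*y  y %.3f..%.3f"%(k[1],k[0],*np.percentile(Q[:,1],[.3,99.7])));return k
```

Request:
{"name": "arm_command", "arguments": {"translation": [[-0.6,-4,0],[-1.2,-8,0],[-1.8,-12,0],[-2.6,-16.1,0],[-2.6,-16.1,0]], "turn": [0,0,0,0,0], "hand": [1,1,1,1,1]}}

```text
clock: 18.12
eef_pos: [0.4176, -0.2078, 0.2154]
tool_rot: [0.734, 0.679, -0.003, -0.005]
ft_force: [0.0, 0.8, -0.2]
grip_width: 0.0254
```

Request:
{"name": "arm_command", "arguments": {"translation": [[0,0,0],[0,0,0],[0,0,0]], "turn": [0,0,0], "hand": [1,1,1]}}

```text
clock: 18.37
eef_pos: [0.4282, -0.2102, 0.2181]
tool_rot: [0.733, 0.68, 0.0, 0.001]
ft_force: [0.0, 1.2, -0.7]
grip_width: 0.0001
```

```bash
python3 - <<'E'
from h import *
p,W,hsv,i=look("wrist");o=get_obs()
for b in blobs(hsv,W,"blue",40):print(*b)
print(o["eef_pos"],o["grip_width"]);go(.4255,-.21,.089)
E
```

```text
[571, 35] 2261 [0.5884, -0.0996, 0.0951] [0.575, -0.111, 0.062] [0.623, -0.083, 0.1]
[313, 160] 2803 [0.4276, -0.1616, 0.0959] [0.408, -0.182, 0.093] [0.447, -0.143, 0.098]
[ 0.42822631 -0.21025714  0.21793174] 0.0006367016842717323
tool shift cm [ 1.000e-02 -2.900e-01  1.289e+01] tool-y yaw -0.076
```

Request:
{"name": "arm_command", "arguments": {"translation": [[-0.4,-0.4,3],[-0.4,-0.4,6],[-0.4,-0.4,9],[-0.4,-0.4,12.6],[-0.4,-0.4,12.6]], "turn": [0,0,0,0,0], "hand": [1,1,1,1,1]}}

```text
clock: 18.83
eef_pos: [0.419, -0.2116, 0.0857]
tool_rot: [0.733, 0.68, -0.002, -0.006]
ft_force: [-1.5, 1.0, -1.2]
grip_width: 0.0005
```

Request:
{"name": "arm_command", "arguments": {"translation": [[1.5,0,0],[3,0,0],[4,0,0],[5,0,0],[6,0,0]], "turn": [0,0,0,0,0], "hand": [1,1,1,1,1]}}

```text
clock: 19.25
eef_pos: [0.4313, -0.1553, 0.0955]
tool_rot: [0.734, 0.68, 0.002, 0.004]
ft_force: [0.0, 0.3, 0.4]
grip_width: -0.0
```

Request:
{"name": "arm_command", "arguments": {"translation": [[1,0,0],[2,0,0],[3,0,0],[4,0,0],[4,0,0]], "turn": [0,0,0,0,0], "hand": [1,1,1,1,1]}}

```text
clock: 19.67
eef_pos: [0.4299, -0.1125, 0.0916]
tool_rot: [0.733, 0.68, -0.0, -0.001]
ft_force: [0.1, 0.2, -0.3]
grip_width: 0.0
```

Request:
{"name": "arm_command", "arguments": {"translation": [[0,0,-4],[0,0,-8],[0,0,-12],[-2,0,-15.5],[-3,0,-15.5]], "turn": [0,0,0,0,0], "hand": [1,1,0,0,0]}}

```text
clock: 20.08
eef_pos: [0.4315, -0.1464, 0.2542]
tool_rot: [0.734, 0.68, 0.003, 0.006]
ft_force: [0.5, -0.7, 1.0]
grip_width: 0.0355
```

Request:
{"name": "arm_command", "arguments": {"translation": [[0,0,0],[0,0,0],[0,0,0]], "turn": [0,0,0], "hand": [0,0,0]}}

```text
clock: 20.33
eef_pos: [0.4267, -0.1437, 0.2451]
tool_rot: [0.734, 0.679, -0.001, -0.002]
ft_force: [0.1, -0.5, -1.2]
grip_width: 0.0724
```

```bash
python3 - <<'E'
from h import *
p,W,hsv,i=look("wrist","w9");o=get_obs();print(o["eef_pos"])
slices(W,(-.18,.1))
m=lying(W,hsv,(-.18,.1));go(*m,.024)
E
```

```text
[ 0.4266268  -0.1435579   0.24495984]
[[-0.14, 0.431, 0.038, 0.048], [-0.13, 0.431, 0.039, 0.049], [-0.12, 0.432, 0.039, 0.049], [-0.11, 0.432, 0.038, 0.048], [-0.1, 0.434, 0.038, 0.048], [-0.09, 0.435, 0.038, 0.048], [-0.08, 0.436, 0.038, 0.048], [-0.07, 0.436, 0.037, 0.048], [-0.06, 0.437, 0.033, 0.046], [-0.05, 0.438, 0.033, 0.046]]
x=0.4430+0.0948*y  y -0.139..-0.047
mid [ 0.4343 -0.0924] yaw of axis from y -0.099 len 0.0908 wid 0.042 ztop 0.0483 5216
tool shift cm [ 5.14  0.46 22.1 ] tool-y yaw -0.077
```

Request:
{"name": "arm_command", "arguments": {"translation": [[2,0.2,4],[4,0.4,7],[5.1,0.45,10],[5.1,0.45,13],[5.1,0.45,15]], "turn": [0.02,0.02,0.02,0.02,0.02], "hand": [0,0,0,0,0]}}

```text
clock: 20.8
eef_pos: [0.4332, -0.0918, 0.0928]
tool_rot: [0.74, 0.673, -0.002, -0.003]
ft_force: [-0.6, -0.1, -0.3]
grip_width: 0.0858
```

Request:
{"name": "arm_command", "arguments": {"translation": [[0,0,2.5],[0,0,5],[0,0,6.8],[0,0,7.1],[0,0,7.1]], "turn": [0,0,0,0,0], "hand": [0,0,0,0,0]}}

```text
clock: 21.22
eef_pos: [0.4338, -0.0928, 0.0239]
tool_rot: [0.74, 0.672, -0.002, -0.002]
ft_force: [0.2, 0.4, 0.2]
grip_width: 0.0851
```

Request:
{"name": "arm_command", "arguments": {"translation": [[0,0,0],[0,0,0],[0,0,0],[0,0,0],[0,0,0]], "turn": [0,0,0,0,0], "hand": [1,1,1,1,1]}}

```text
clock: 21.63
eef_pos: [0.4371, -0.0939, 0.0272]
tool_rot: [0.741, 0.672, 0.001, 0.001]
ft_force: [-1.6, 1.1, 5.8]
grip_width: 0.0421
```

Request:
{"name": "arm_command", "arguments": {"translation": [[0,0,-2],[0,0,-6],[0,0,-10],[0,0,-14],[0,0,-14]], "turn": [0,0,0,0,0], "hand": [1,1,1,1,1]}}

```text
clock: 22.05
eef_pos: [0.4412, -0.0949, 0.174]
tool_rot: [0.741, 0.672, 0.004, 0.006]
ft_force: [2.0, -0.2, -1.7]
grip_width: 0.0421
```

Request:
{"name": "arm_command", "arguments": {"translation": [[-2.6,3.2,0],[-5.2,6.4,0],[-7.8,9.5,0],[-10.4,12.7,0],[-13,15.8,0]], "turn": [0,-0.01,-0.02,-0.02,-0.02], "hand": [1,1,1,1,1]}}

```text
clock: 22.47
eef_pos: [0.582, -0.2398, 0.1659]
tool_rot: [0.734, 0.679, 0.0, 0.0]
ft_force: [1.0, -0.6, -1.6]
grip_width: 0.0422
```

Request:
{"name": "arm_command", "arguments": {"translation": [[-0.5,0.5,0],[-0.5,0.5,0],[-0.5,0.5,0],[-0.5,0.5,0],[-0.5,0.5,0]], "turn": [0,0,0,0,0], "hand": [1,1,1,1,1]}}

```text
clock: 22.88
eef_pos: [0.5846, -0.2426, 0.1663]
tool_rot: [0.733, 0.68, -0.0, -0.0]
ft_force: [-0.6, -0.3, -0.9]
grip_width: 0.0423
```

```bash
python3 - <<'E'
from h import *
p,W,hsv,i=look("wrist","w10");o=get_obs();print(o["eef_pos"],o["grip_width"])
for b in blobs(hsv,W,"orange",30):print(*b)
for b in blobs(hsv,W,"blue",40):print(*b)
go(.585,-.2431,.078)
E
```

```text
[ 0.5847619  -0.24266628  0.16651055] 0.04187799384754834
[298, 154] 300 [0.5758, -0.1884, 0.0631] [0.564, -0.191, 0.054] [0.588, -0.185, 0.067]
[343, 154] 298 [0.603, -0.1906, 0.0633] [0.59, -0.194, 0.053] [0.614, -0.188, 0.066]
[322, 221] 8050 [0.5884, -0.2024, 0.1817] [0.568, -0.216, 0.146] [0.608, -0.194, 0.187]
tool shift cm [-0.04  0.03  8.85] tool-y yaw -0.076
```

Request:
{"name": "arm_command", "arguments": {"translation": [[0,0,1.5],[0,0,3],[0,0,4.5],[0,0,6],[0,0,6.6]], "turn": [0,0,0,0,0], "hand": [1,1,1,1,1]}}

```text
clock: 23.35
eef_pos: [0.5838, -0.2424, 0.0983]
tool_rot: [0.733, 0.68, -0.001, -0.001]
ft_force: [0.2, -0.1, -1.7]
grip_width: 0.0421
```

Request:
{"name": "arm_command", "arguments": {"translation": [[0,0,0.6],[0,0,1.2],[0,0,1.7],[0,0,2.25],[0,0,2.25]], "turn": [0,0,0,0,0], "hand": [1,1,1,1,1]}}

```text
clock: 23.77
eef_pos: [0.586, -0.2439, 0.0801]
tool_rot: [0.734, 0.679, 0.001, 0.001]
ft_force: [-3.5, 2.3, 9.3]
grip_width: 0.0423
```

Request:
{"name": "arm_command", "arguments": {"translation": [[0,0,0],[0,0,0],[0,0,0],[0,0,0],[0,0,0]], "turn": [0,0,0,0,0], "hand": [1,0,0,0,0]}}

```text
clock: 24.18
eef_pos: [0.5856, -0.2439, 0.0773]
tool_rot: [0.734, 0.679, 0.0, 0.0]
ft_force: [-0.4, 0.1, -0.4]
grip_width: 0.0848
```

Request:
{"name": "arm_command", "arguments": {"translation": [[0,0,-3],[0,0,-7],[0,0,-11],[0,0,-15],[0,0,-15]], "turn": [0,0,0,0,0], "hand": [0,0,0,0,0]}}

```text
clock: 24.6
eef_pos: [0.5894, -0.2455, 0.2374]
tool_rot: [0.734, 0.679, 0.003, 0.008]
ft_force: [1.2, -0.2, 1.9]
grip_width: 0.0853
```

Request:
{"name": "arm_command", "arguments": {"translation": [[4,-0.5,0],[8,-1,0],[12,-2,0],[16,-3,0],[20,-3,0]], "turn": [0,0,0,0,0], "hand": [0,0,0,0,0]}}

```text
clock: 25.02
eef_pos: [0.5693, -0.0406, 0.2271]
tool_rot: [0.734, 0.679, -0.0, -0.0]
ft_force: [0.4, -0.1, 0.0]
grip_width: 0.0849
```

Request:
{"name": "arm_command", "arguments": {"translation": [[4,0,0],[8,0,0],[12,0,0],[12,0,0],[12,0,0]], "turn": [0,0,0,0,0], "hand": [0,0,0,0,0]}}

```text
clock: 25.43
eef_pos: [0.5801, 0.0801, 0.2267]
tool_rot: [0.732, 0.681, -0.0, -0.0]
ft_force: [-0.7, -0.8, -0.0]
grip_width: 0.0853
```

```bash
cat >> h.py <<'E'
def key(W,hsv):
    m=(cv2.inRange(hsv,*COL["brass"])>0)&(W[...,2]>.115)&(W[...,2]<.14);Q=W[m].astype(np.float32)
    r=cv2.minAreaRect(Q[:,:2]);b=cv2.boxPoints(r);e=max((b[1]-b[0],b[2]-b[1]),key=np.linalg.norm);a=np.arctan2(e[1],e[0])
    k=(-a-.077+np.pi/2)%np.pi-np.pi/2
    print("key centre",np.round(r[0],4),"size",np.round(r[1],3),"ztop",np.percentile(Q[:,2],90).round(4),"key angle mod pi",round(float(k),3))
    return np.array(r[0]),k
E
python3 - <<'E'
from h import *
p,W,hsv,i=look("wrist","w11");o=get_obs();print(o["eef_pos"],o["joint_pos"])
key(W,hsv)
for b in blobs(hsv,W,"red",30):print(*b)
p,W,hsv,i=look("scene","s11");key(W,hsv)
cv2.imwrite("pics/s11c.png",cv2.resize(p[150:350,200:467,::-1],(800,600),interpolation=2))
E
```

```text
[0.58005019 0.07839674 0.22678616] [ 1.34596067e-01  4.19771416e-01  2.10500321e-01  1.36214892e+00
 -5.15624218e-04  1.78018487e+00]Traceback (most recent call last):
  File "<stdin>", line 3, in <module>
  File "h.py", line 39, in key
    r=cv2.minAreaRect(Q[:,:2]);b=cv2.boxPoints(r);e=max((b[1]-b[0],b[2]-b[1]),key=np.linalg.norm);a=np.arctan2(e[1],e[0])
cv2.error: OpenCV(4.12.0) /io/opencv/modules/imgproc/src/convhull.cpp:143: error: (-215:Assertion failed) total >= 0 && (depth == CV_32F || depth == CV_32S) in function 'convexHull'
```

View pics/w11.png

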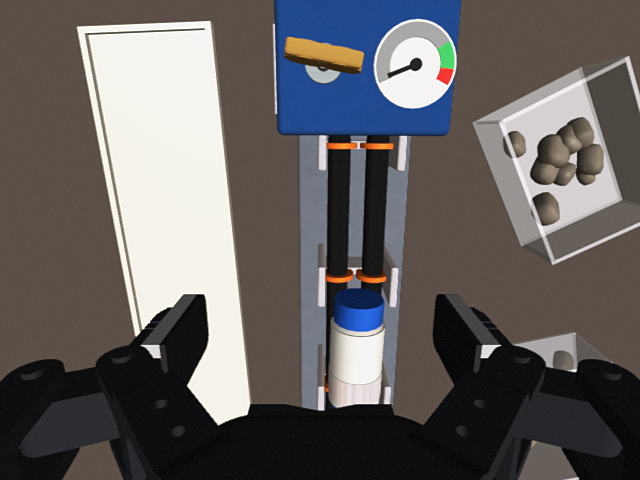

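The wrist view shows the key wing at about (323,55), the gauge pointer just past its zero at (390,73), and a bottle lying between its collars. The key measurement failed on an array-layout error, which I fix here.

```bash
sed -i 's/minAreaRect(Q\[:,:2\])/minAreaRect(np.ascontiguousarray(Q[:,:2]))/; s/    r=cv2.minA/    print(len(Q))\n    r=cv2.minA/; s/(hsv,\*COL\["brass"\])>0)&/(hsv,(14,90,60),(30,255,255))>0)\&/' h.py
python3 - <<'E'
from h import *
for c in ("wrist","scene","top"):
    p,W,hsv,i=look(c,"k_"+c)
    if c=="wrist": print(hsv[50,323],W[50,323])
    try:key(W,hsv)
    except Exception as e:print(c,e)
    for b in blobs(hsv,W,"red",30):
        if abs(b[2][0]-.6)<.1 and .2<b[2][1]<.32:print(*b)
    if c=="top":
        for b in blobs(hsv,W,"blue",40):print("top",*b)
        slices(W,(-.3,-.19),(.55,.63),(.085,.11))
E
```

```text
[ 19 164 205] [0.59004335 0.18742347 0.12916875]
1487
key centre [0.5903 0.1884] size [0.009 0.044] ztop 0.1296 key angle mod pi 0.179
708
key centre [ 0.2646 -0.4773] size [2.321 0.598] ztop 0.1373 key angle mod pi -0.905
[424, 312] 109 [0.6043, 0.2686, 0.0937] [0.593, 0.255, 0.081] [0.612, 0.278, 0.101]
33
key centre [0.5651 0.0377] size [1.401 0.026] ztop 0.1335 key angle mod pi -1.567
[214, 220] 59 [0.5968, 0.264, 0.0978] [0.587, 0.253, 0.031] [0.615, 0.281, 0.107]
top [233, 215] 453 [0.6057, 0.2168, 0.0849] [0.558, 0.193, -0.002] [0.677, 0.241, 0.096]
top [313, 216] 114 [0.6049, 0.0086, 0.0927] [0.584, -0.002, 0.01] [0.632, 0.018, 0.105]
top [355, 219] 124 [0.5943, -0.0991, 0.0924] [0.575, -0.113, 0.005] [0.623, -0.09, 0.103]
top [396, 222] 125 [0.5858, -0.2043, 0.0919] [0.567, -0.219, 0.048] [0.608, -0.197, 0.103]
top [574, 253] 1132 [0.4951, -0.6812, 0.062] [0.45, -0.751, -0.007] [0.555, -0.611, 0.11]
[[-0.28, 0.58, 0.041, 0.103], [-0.27, 0.58, 0.041, 0.103], [-0.26, 0.581, 0.039, 0.102], [-0.25, 0.581, 0.039, 0.103], [-0.23, 0.584, 0.038, 0.102]]
x=0.6004+0.0760*y  y -0.292..-0.197
```

Request:
{"name": "arm_command", "arguments": {"translation": [[3,0.05,0],[6,0.1,0],[9,0.15,0],[11.05,0.2,0],[11.05,0.2,0]], "turn": [-0.12,-0.24,-0.36,-0.48,-0.6], "hand": [0.5,0.5,0.5,0.5,0.5]}}

```text
clock: 26.05
eef_pos: [0.5912, 0.1898, 0.227]
tool_rot: [0.497, 0.868, 0.001, -0.0]
ft_force: [-1.1, -0.6, 0.7]
grip_width: 0.0421
```

Request:
{"name": "arm_command", "arguments": {"translation": [[0,0,0],[0,0,0],[0,0,0],[0,0,0],[0,0,0]], "turn": [-0.62,-0.62,-0.62,-0.62,-0.62], "hand": [0.5,0.5,0.5,0.5,0.5]}}

```text
clock: 26.47
eef_pos: [0.5911, 0.1856, 0.2273]
tool_rot: [0.211, 0.978, -0.0, -0.0]
ft_force: [0.5, 0.4, 0.4]
grip_width: 0.0432
```

Request:
{"name": "arm_command", "arguments": {"translation": [[0,0,0],[0,0,0],[0,0,0],[0,0,0],[0,0,0]], "turn": [-0.62,-0.62,-0.62,-0.62,-0.62], "hand": [0.5,0.5,0.5,0.5,0.5]}}

```text
clock: 26.88
eef_pos: [0.5912, 0.1855, 0.2273]
tool_rot: [-0.097, 0.995, -0.0, -0.0]
ft_force: [0.3, 0.4, -0.0]
grip_width: 0.0429
```

Request:
{"name": "arm_command", "arguments": {"translation": [[0,0,0],[0,0,0],[0,0,0],[0,0,0],[0,0,0]], "turn": [-0.62,-0.62,-0.62,-0.62,-0.62], "hand": [0.5,0.5,0.5,0.5,0.5]}}

```text
clock: 27.3
eef_pos: [0.5912, 0.1855, 0.2273]
tool_rot: [-0.396, 0.918, -0.0, -0.0]
ft_force: [0.2, 0.6, 0.1]
grip_width: 0.0429
```

Request:
{"name": "arm_command", "arguments": {"translation": [[0,0,0],[0,0,0],[0,0,0],[0,0,0],[0,0,0]], "turn": [-0.62,-0.62,-0.62,-0.62,-0.62], "hand": [0.5,0.5,0.5,0.5,0.5]}}

```text
clock: 27.72
eef_pos: [0.5912, 0.1855, 0.2273]
tool_rot: [-0.658, 0.753, -0.0, -0.0]
ft_force: [1.1, 0.3, -0.3]
grip_width: 0.0427
```

Request:
{"name": "arm_command", "arguments": {"translation": [[0,0,0],[0,0,0],[0,0,0],[0,0,0],[0,0,0]], "turn": [-0.62,-0.62,-0.62,-0.62,-0.62], "hand": [0.5,0.5,0.5,0.5,0.5]}}

```text
clock: 28.13
eef_pos: [0.5912, 0.1855, 0.2273]
tool_rot: [0.856, -0.517, 0.0, 0.0]
ft_force: [0.2, -0.2, -0.1]
grip_width: 0.0424
```

Request:
{"name": "arm_command", "arguments": {"translation": [[0,0,0],[0,0,0],[0,0,0],[0,0,0],[0,0,0]], "turn": [-0.62,-0.62,-0.62,-0.62,-0.62], "hand": [0.5,0.5,0.5,0.5,0.5]}}

```text
clock: 28.55
eef_pos: [0.5912, 0.1855, 0.2273]
tool_rot: [0.973, -0.231, 0.0, 0.0]
ft_force: [-0.2, 0.3, 0.5]
grip_width: 0.0426
```

Request:
{"name": "arm_command", "arguments": {"translation": [[0,0,0],[0,0,0],[0,0,0],[0,0,0]], "turn": [-0.2,-0.2,-0.2,-0.2], "hand": [0.5,0.5,0.5,0.5]}}

```text
clock: 28.88
eef_pos: [0.591, 0.186, 0.2273]
tool_rot: [0.991, -0.136, 0.0, 0.0]
ft_force: [0.0, 0.1, 0.4]
grip_width: 0.0423
```

```bash
python3 - <<'E'
from h import *
p,W,hsv,i=look("wrist","w12");o=get_obs();print(o["eef_pos"],o["joint_pos"],o["grip_width"])
key(W,hsv)
go(.5903,.1884,.112)
E
```

```text
[0.59095293 0.18633544 0.22732276] [ 3.05466326e-01  4.90621302e-01  3.22547025e-01  1.40277093e+00
 -4.34784540e-05 -2.56289066e+00] 0.042996933708375956
983
key centre [0.5913 0.1884] size [0.009 0.044] ztop 0.1296 key angle mod pi 0.175
tool shift cm [-0.12 -0.18 11.53] tool-y yaw -1.844
```

View pics/w12.png

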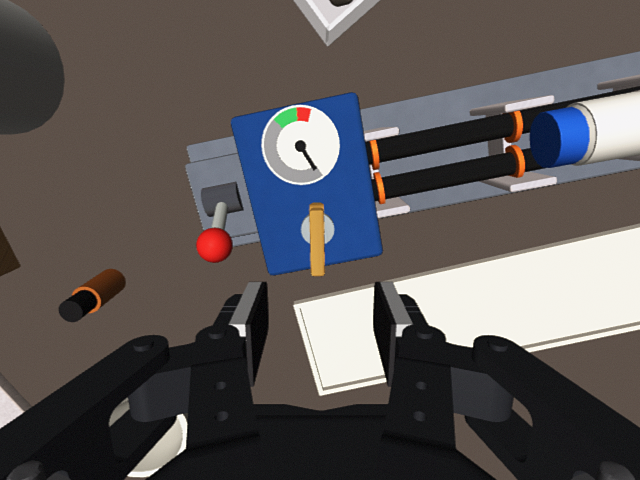

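Request:
{"name": "arm_command", "arguments": {"translation": [[-0.07,-0.15,3],[-0.07,-0.15,6],[-0.07,-0.15,9],[-0.07,-0.15,11.3],[-0.07,-0.15,11.3]], "turn": [-0.015,-0.015,-0.015,-0.015,-0.015], "hand": [0.5,0.5,0.5,0.5,0.5]}}

```text
clock: 29.35
eef_pos: [0.5866, 0.1875, 0.1084]
tool_rot: [0.992, -0.128, -0.005, 0.002]
ft_force: [-0.5, -0.6, -0.6]
grip_width: 0.0426
```

Request:
{"name": "arm_command", "arguments": {"translation": [[0,0,0],[0,0,0],[0,0,0]], "turn": [0,0,0], "hand": [0.5,0.5,0.5]}}

```text
clock: 29.6
eef_pos: [0.5921, 0.1896, 0.1169]
tool_rot: [0.992, -0.127, 0.002, -0.001]
ft_force: [0.4, -1.2, 0.2]
grip_width: 0.0428
```

Request:
{"name": "arm_command", "arguments": {"translation": [[0,0,0],[0,0,0],[0,0,0],[0,0,0],[0,0,0]], "turn": [0,0,0,0,0], "hand": [1,1,1,1,1]}}

```text
clock: 30.02
eef_pos: [0.5909, 0.1885, 0.1158]
tool_rot: [0.992, -0.127, 0.001, 0.0]
ft_force: [-1.6, -2.7, 4.8]
grip_width: 0.0075
```

Request:
{"name": "arm_command", "arguments": {"translation": [[0,0,0],[0,0,0],[0,0,0],[0,0,0],[0,0,0]], "turn": [0.1,0.2,0.3,0.4,0.5], "hand": [1,1,1,1,1]}}

```text
clock: 30.43
eef_pos: [0.5907, 0.1881, 0.1158]
tool_rot: [0.929, -0.371, 0.001, 0.001]
ft_force: [-2.6, -4.4, 6.3]
grip_width: 0.0076
```

```bash
python3 - <<'E'
from h import *
o=get_obs();print(o["eef_pos"],o["joint_pos"],o["grip_width"],o["ft_force"],o["ft_torque"])
E
```

```text
[0.5906768  0.18807067 0.11583782] [ 0.30927405  0.55378823  0.13034504  1.14647572 -0.00219354 -2.07230253] 0.007624670739941093 [-2.55649271 -4.39919327  6.29952346] [-0.87062363  0.43334647  0.08752437]
```

Request:
{"name": "arm_command", "arguments": {"translation": [[0,0,0],[0,0,0],[0,0,0],[0,0,0],[0,0,0]], "turn": [0.12,0.24,0.36,0.48,0.6], "hand": [1,1,1,1,1]}}

```text
clock: 30.85
eef_pos: [0.5901, 0.1877, 0.1158]
tool_rot: [0.777, -0.629, 0.001, 0.001]
ft_force: [-3.6, -4.7, 6.9]
grip_width: 0.008
```

Request:
{"name": "arm_command", "arguments": {"translation": [[0,0,0],[0,0,0],[0,0,0],[0,0,0],[0,0,0]], "turn": [0.12,0.24,0.36,0.48,0.6], "hand": [1,1,1,1,1]}}

```text
clock: 31.27
eef_pos: [0.5895, 0.1878, 0.1158]
tool_rot: [-0.557, 0.831, -0.001, -0.001]
ft_force: [-6.1, -5.1, 8.5]
grip_width: 0.0082
```

Request:
{"name": "arm_command", "arguments": {"translation": [[0,0,0],[0,0,0],[0,0,0],[0,0,0],[0,0,0]], "turn": [0.12,0.24,0.36,0.48,0.6], "hand": [1,1,1,1,1]}}

```text
clock: 31.68
eef_pos: [0.589, 0.1881, 0.1158]
tool_rot: [-0.286, 0.958, -0.001, -0.001]
ft_force: [-6.0, -3.2, 8.9]
grip_width: 0.0078
```

Request:
{"name": "arm_command", "arguments": {"translation": [[0,0,0],[0,0,0],[0,0,0],[0,0,0],[0,0,0]], "turn": [0.12,0.24,0.36,0.48,0.6], "hand": [1,1,1,1,1]}}

```text
clock: 32.1
eef_pos: [0.5888, 0.1887, 0.1158]
tool_rot: [0.009, 1.0, -0.0, -0.001]
ft_force: [-6.6, -2.5, 9.3]
grip_width: 0.008
```

Request:
{"name": "arm_command", "arguments": {"translation": [[0,0,0],[0,0,0],[0,0,0],[0,0,0],[0,0,0]], "turn": [0.12,0.24,0.36,0.48,0.6], "hand": [1,1,1,1,1]}}

```text
clock: 32.52
eef_pos: [0.589, 0.1893, 0.1158]
tool_rot: [0.304, 0.953, -0.0, -0.001]
ft_force: [-5.1, -0.9, 9.0]
grip_width: 0.008
```

Request:
{"name": "arm_command", "arguments": {"translation": [[0,0,0],[0,0,0],[0,0,0],[0,0,0],[0,0,0]], "turn": [0.12,0.24,0.36,0.48,0.6], "hand": [1,1,1,1,1]}}

```text
clock: 32.93
eef_pos: [0.5895, 0.1897, 0.1158]
tool_rot: [0.572, 0.82, 0.0, -0.001]
ft_force: [-3.3, -0.9, 6.9]
grip_width: 0.0079
```

Request:
{"name": "arm_command", "arguments": {"translation": [[0,0,0],[0,0,0],[0,0,0],[0,0,0],[0,0,0]], "turn": [0.12,0.24,0.36,0.48,0.6], "hand": [1,1,1,1,1]}}

```text
clock: 33.35
eef_pos: [0.5901, 0.1898, 0.1159]
tool_rot: [0.789, 0.615, 0.001, -0.0]
ft_force: [-2.9, -0.5, 6.0]
grip_width: 0.0079
```

Request:
{"name": "arm_command", "arguments": {"translation": [[0,0,0],[0,0,0],[0,0,0],[0,0,0],[0,0,0]], "turn": [0.12,0.24,0.36,0.48,0.6], "hand": [1,1,1,1,1]}}

```text
clock: 33.77
eef_pos: [0.5906, 0.1895, 0.1158]
tool_rot: [0.935, 0.354, 0.001, -0.0]
ft_force: [-2.5, -0.8, 4.9]
grip_width: 0.0076
```

```bash
python3 - <<'E'
from h import *
o=get_obs();print(o["eef_pos"],o["joint_pos"],o["grip_width"],o["ft_force"],o["ft_torque"])
E
```

```text
[0.59064768 0.18948328 0.11584427] [3.10287427e-01 5.53956253e-01 1.30652827e-01 1.14582091e+00
 3.13734651e-04 2.72860364e+00] 0.00762962051289544 [-2.45533022 -0.76614484  4.94963107] [-0.19055918  0.41041684  0.09910169]
```

Request:
{"name": "arm_command", "arguments": {"translation": [[0,0,0],[0,0,0],[0,0,0],[0,0,-3],[0,0,-6]], "turn": [0,0,0,0,0], "hand": [0.5,0.5,0.5,0.5,0.5]}}

```text
clock: 34.18
eef_pos: [0.5885, 0.1886, 0.1721]
tool_rot: [0.934, 0.357, -0.003, -0.0]
ft_force: [1.0, -0.6, 0.2]
grip_width: 0.0426
```

Request:
{"name": "arm_command", "arguments": {"translation": [[0,0,-4],[0,0,-4],[0,0,-4],[0,0,-4],[0,0,-4]], "turn": [0,-0.12,-0.24,-0.36,-0.48], "hand": [0.5,0.5,0.5,0.5,0.5]}}

```text
clock: 34.6
eef_pos: [0.5905, 0.1893, 0.2144]
tool_rot: [0.821, 0.572, 0.0, -0.0]
ft_force: [-0.1, -0.2, 0.2]
grip_width: 0.0429
```

Request:
{"name": "arm_command", "arguments": {"translation": [[0,0,0],[0,0,0],[0,0,0],[0,0,0],[0,0,0]], "turn": [-0.62,-0.62,-0.62,-0.62,-0.62], "hand": [0.5,0.5,0.5,0.5,0.5]}}

```text
clock: 35.02
eef_pos: [0.5904, 0.1892, 0.2139]
tool_rot: [0.607, 0.795, -0.0, -0.0]
ft_force: [0.6, 0.5, 0.1]
grip_width: 0.0427
```

Request:
{"name": "arm_command", "arguments": {"translation": [[0,0,0],[0,0,0],[0,0,0],[0,0,0],[0,0,0]], "turn": [-0.62,-0.62,-0.62,-0.62,-0.62], "hand": [0.5,0.5,0.5,0.5,0.5]}}

```text
clock: 35.43
eef_pos: [0.5903, 0.1892, 0.2139]
tool_rot: [0.336, 0.942, -0.0, -0.0]
ft_force: [1.1, -0.1, -0.5]
grip_width: 0.0425
```

Request:
{"name": "arm_command", "arguments": {"translation": [[0,0,0],[0,0,0],[0,0,0],[0,0,0],[0,0,0]], "turn": [-0.62,-0.62,-0.62,-0.62,-0.62], "hand": [0.5,0.5,0.5,0.5,0.5]}}

```text
clock: 35.85
eef_pos: [0.5903, 0.1892, 0.2139]
tool_rot: [0.032, 0.999, -0.0, -0.0]
ft_force: [-0.1, 0.0, -0.0]
grip_width: 0.0426
```

Request:
{"name": "arm_command", "arguments": {"translation": [[0,0,0],[0,0,0],[0,0,0],[0,0,0],[0,0,0]], "turn": [-0.62,-0.62,-0.62,-0.62,-0.62], "hand": [0.5,0.5,0.5,0.5,0.5]}}

```text
clock: 36.27
eef_pos: [0.5903, 0.1892, 0.2139]
tool_rot: [-0.274, 0.962, 0.0, -0.0]
ft_force: [-0.5, -0.3, -0.8]
grip_width: 0.0424
```

Request:
{"name": "arm_command", "arguments": {"translation": [[0,0,0],[0,0,0],[0,0,0],[0,0,0],[0,0,0]], "turn": [-0.18,-0.18,-0.18,-0.18,-0.18], "hand": [0.5,0.5,0.5,0.5,0.5]}}

```text
clock: 36.68
eef_pos: [0.5903, 0.1892, 0.2141]
tool_rot: [-0.355, 0.935, 0.0, -0.0]
ft_force: [0.1, -0.2, -0.6]
grip_width: 0.0428
```

```bash
python3 - <<'E'
from h import *
p,W,hsv,i=look("wrist","w13");o=get_obs();print(o["eef_pos"],o["joint_pos"],o["grip_width"])
key(W,hsv)
go(.5898,.1888,.114)
E
```

```text
[0.59036994 0.18919299 0.21414638] [ 3.10113325e-01  4.96026880e-01  2.97110174e-01  1.37212925e+00
  2.46509045e-05 -4.16594416e-01] 0.04257158865639211
1121
key centre [0.5894 0.188 ] size [0.045 0.009] ztop 0.1295 key angle mod pi -0.798
tool shift cm [7.000e-02 1.000e-02 1.001e+01] tool-y yaw 2.298
```

View pics/w13.png

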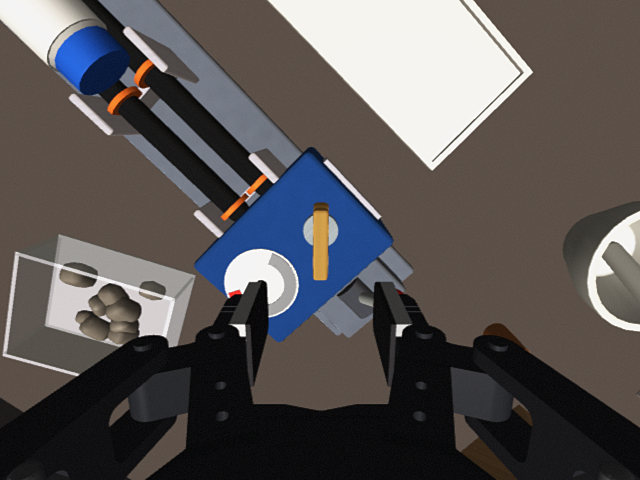

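Request:
{"name": "arm_command", "arguments": {"translation": [[0,0,3],[0,0,6],[0,0,8.5],[0,0,9.8],[0,0,9.8]], "turn": [0,0,0,0,0], "hand": [0.5,0.5,0.5,0.5,0.5]}}

```text
clock: 37.15
eef_pos: [0.5876, 0.1883, 0.112]
tool_rot: [-0.355, 0.935, 0.0, -0.004]
ft_force: [-1.1, -0.4, -0.4]
grip_width: 0.0427
```

Request:
{"name": "arm_command", "arguments": {"translation": [[0,0,0],[0,0,0],[0,0,0],[0,0,0],[0,0,0]], "turn": [0,0,0,0,0], "hand": [0.5,1,1,1,1]}}

```text
clock: 37.57
eef_pos: [0.5913, 0.1899, 0.1183]
tool_rot: [-0.356, 0.935, 0.0, 0.002]
ft_force: [-0.9, 0.9, 4.5]
grip_width: 0.0084
```

Request:
{"name": "arm_command", "arguments": {"translation": [[0,0,0],[0,0,0],[0,0,0],[0,0,0],[0,0,0]], "turn": [0.12,0.24,0.36,0.48,0.6], "hand": [1,1,1,1,1]}}

```text
clock: 37.98
eef_pos: [0.5917, 0.1889, 0.1183]
tool_rot: [-0.061, 0.998, -0.0, 0.002]
ft_force: [-0.4, -2.6, 5.2]
grip_width: 0.0077
```

Request:
{"name": "arm_command", "arguments": {"translation": [[0,0,0],[0,0,0],[0,0,0],[0,0,0],[0,0,0]], "turn": [0.12,0.24,0.36,0.48,0.6], "hand": [1,1,1,1,1]}}

```text
clock: 38.4
eef_pos: [0.5915, 0.1879, 0.1183]
tool_rot: [0.237, 0.971, -0.001, 0.002]
ft_force: [-0.6, -4.4, 6.6]
grip_width: 0.0081
```

Request:
{"name": "arm_command", "arguments": {"translation": [[0,0,0],[0,0,0],[0,0,0],[0,0,-4],[0,0,-8]], "turn": [0,0,0,0,0], "hand": [0.5,0.5,0.5,0.5,0.5]}}

```text
clock: 38.82
eef_pos: [0.5879, 0.1886, 0.1935]
tool_rot: [0.233, 0.972, -0.002, -0.004]
ft_force: [1.6, 0.5, 0.9]
grip_width: 0.0428
```

Request:
{"name": "arm_command", "arguments": {"translation": [[0,0,-2],[0,0,-2],[0,0,-2],[0,0,-2]], "turn": [0,0,0,0], "hand": [1,1,1,1]}}

```text
clock: 39.15
eef_pos: [0.5899, 0.1892, 0.2153]
tool_rot: [0.234, 0.972, -0.0, -0.001]
ft_force: [0.0, -0.0, 0.1]
grip_width: 0.0001
```

```bash
python3 - <<'E'
from h import *
p,W,hsv,i=look("wrist","w14");o=get_obs();print(o["eef_pos"],o["joint_pos"],o["grip_width"])
key(W,hsv)
for b in blobs(hsv,W,"red",30):print(*b)
a=p[:,:,::-1]
s,Ws,hs,i=look("scene");a2=cv2.resize(s[150:350,200:467,::-1],(560,420),interpolation=2)
for b in blobs(hs,Ws,"red",30):print("scene",*b)
cv2.imwrite("pics/c14.png",np.hstack([cv2.resize(a,(240,420))if 0 else a2,cv2.resize(a[:,160:480],(240,360)).copy() if 0 else np.vstack([cv2.resize(a,(240,180)),np.zeros((240,240,3),np.uint8)])]))
E
```

```text
[0.5894799  0.18902724 0.21451547] [3.10292456e-01 4.96358745e-01 2.98597328e-01 1.37615450e+00
 3.45789999e-05 7.82147410e-01] 0.00021995795074765748
1064
key centre [0.5892 0.1895] size [0.009 0.044] ztop 0.1296 key angle mod pi 0.396
[428, 193] 962 [0.5974, 0.2642, 0.0993] [0.587, 0.253, 0.092] [0.61, 0.277, 0.104]
scene [424, 312] 108 [0.6053, 0.268, 0.0942] [0.594, 0.256, 0.081] [0.612, 0.278, 0.101]
```

View pics/c14.png

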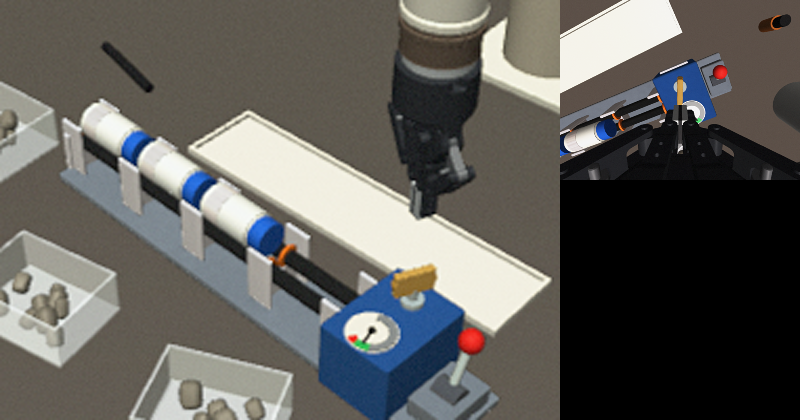

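The crop shows all three bottles lying between the collars, the pointer in the green, and the lever at stop with its ball at (471,342). The key reads 2π + 0.40 = 6.68 rad. The next move is to the lever.

Request:
{"name": "arm_command", "arguments": {"translation": [[0,0,0],[0,0,0],[0,0,0],[0,0,0],[0,0,0]], "turn": [0.62,0.62,0.62,0.62,0.62], "hand": [1,1,1,1,1]}}

```text
clock: 39.67
eef_pos: [0.5895, 0.1889, 0.2143]
tool_rot: [0.522, 0.853, -0.001, -0.001]
ft_force: [0.4, 0.0, -0.3]
grip_width: 0.0004
```

Request:
{"name": "arm_command", "arguments": {"translation": [[0,0,0],[0,0,0],[0,0,0],[0,0,0],[0,0,0]], "turn": [0.56,0.56,0.56,0.56,0.56], "hand": [1,1,1,1,1]}}

```text
clock: 40.08
eef_pos: [0.5896, 0.1889, 0.2143]
tool_rot: [0.737, 0.676, -0.002, -0.001]
ft_force: [0.7, -0.5, -0.2]
grip_width: 0.0001
```

Request:
{"name": "arm_command", "arguments": {"translation": [[3,-2.5,0],[5,-4,0],[7.1,-5,0],[7.1,-5,0],[7.1,-5,0]], "turn": [0,0,0,0,0], "hand": [1,1,1,1,1]}}

```text
clock: 40.5
eef_pos: [0.5452, 0.2648, 0.2147]
tool_rot: [0.735, 0.679, -0.001, -0.0]
ft_force: [-0.3, -0.5, 0.1]
grip_width: 0.0001
```

```bash
python3 - <<'E'
from h import *
p,W,hsv,i=look("wrist","w15");o=get_obs();print(o["eef_pos"],o["joint_pos"],o["grip_width"])
go(.545,.264,.096)
E
```

```text
[0.54573491 0.26397011 0.21492938] [ 4.50754310e-01  4.68991761e-01  2.56024183e-01  1.36036136e+00
 -4.90637890e-04  2.10227930e+00] -5.519107175110106e-05
tool shift cm [ 0.02 -0.05 11.89] tool-y yaw -0.081
```

Request:
{"name": "arm_command", "arguments": {"translation": [[0,0,3],[0,0,6],[0,0,9],[0,0,11.8],[0,0,11.8]], "turn": [0,0,0,0,0], "hand": [1,1,1,1,1]}}

```text
clock: 40.97
eef_pos: [0.5424, 0.2605, 0.0912]
tool_rot: [0.736, 0.677, -0.006, -0.002]
ft_force: [-1.5, -0.1, -0.7]
grip_width: -0.0001
```

Request:
{"name": "arm_command", "arguments": {"translation": [[0.1,1.2,0],[0.2,2.4,0],[0.3,3.6,0],[0.4,4.8,0],[0.5,6,0]], "turn": [0,0,0,0,0], "hand": [1,1,1,1,1]}}

```text
clock: 41.38
eef_pos: [0.608, 0.2635, 0.1018]
tool_rot: [0.736, 0.677, 0.001, 0.0]
ft_force: [-1.7, -0.1, 1.4]
grip_width: -0.0002
```

Request:
{"name": "arm_command", "arguments": {"translation": [[0,0.8,0],[0,1.6,0],[0,2.4,0],[0,2.8,0],[0,2.8,0]], "turn": [0,0,0,0,0], "hand": [1,1,1,1,1]}}

```text
clock: 41.8
eef_pos: [0.6304, 0.2614, 0.0997]
tool_rot: [0.735, 0.678, -0.003, -0.004]
ft_force: [-13.8, 0.3, 8.1]
grip_width: 0.0003
```

```bash
python3 - <<'E'
from h import *
for c in ("wrist","scene"):
    p,W,hsv,i=look(c,"l_"+c)
    for b in blobs(hsv,W,"red",15):
        if .2<b[2][1]<.33:print(c,*b)
E
```

```text
wrist [380, 300] 2500 [0.6537, 0.2656, 0.0976] [0.643, 0.251, 0.088] [0.665, 0.274, 0.129]
scene [407, 326] 113 [0.6587, 0.2648, 0.0927] [0.646, 0.252, 0.08] [0.667, 0.274, 0.101]
```

Request:
{"name": "arm_command", "arguments": {"translation": [[0,-2,0],[0,-4,0],[0,-5,-4],[0,-6,-8],[0,-8,-12]], "turn": [0,0,0,0,0], "hand": [1,1,1,1,1]}}

```text
clock: 42.32
eef_pos: [0.5565, 0.2669, 0.2178]
tool_rot: [0.736, 0.677, 0.0, 0.0]
ft_force: [1.2, 0.4, 0.7]
grip_width: -0.0
```

Request:
{"name": "arm_command", "arguments": {"translation": [[0,-4,-3],[0,-8,-3],[0,-12,-3],[0,-12,-3],[0,-12,-3]], "turn": [0,0,0,0,0], "hand": [1,1,1,1,1]}}

```text
clock: 42.73
eef_pos: [0.4348, 0.2775, 0.2476]
tool_rot: [0.735, 0.678, 0.001, 0.0]
ft_force: [0.0, -0.5, 0.4]
grip_width: -0.0002
```

```bash
python3 - <<'E'
from h import *
print(get_obs()["eef_pos"],get_obs()["clock"])
p,W,hsv,i=look("top","t16");P=p
key(W,hsv) if 0 else None
for col in ("red","blue","brass"):
    for b in blobs(hsv,W,col,15):
        if .5<b[2][0]<.7 and abs(b[2][1])<.33:print(col,*b)
for y in ((-.295,-.19),(-.19,-.085),(-.08,.025)):slices(W,y,(.55,.645),(.085,.11))
s,W,hsv,i=look("scene","s16")
for b in blobs(hsv,W,"red",15):
    if .2<b[2][1]<.33:print(*b)
cv2.imwrite("pics/c16.png",np.hstack([cv2.resize(s[170:350,220:460,::-1],(480,360),interpolation=2),cv2.resize(P[190:250,195:445,::-1],(320,77),interpolation=2)[:0] if 0 else np.vstack([cv2.resize(P[190:250,195:275,::-1],(320,240),interpolation=2),np.zeros((120,320,3),np.uint8)])]))
E
```

```text
[0.43479407 0.27750437 0.24756594] 42.7333
red [215, 199] 57 [0.6516, 0.2596, 0.0977] [0.641, 0.251, -0.001] [0.669, 0.29, 0.103]
blue [245, 216] 1046 [0.6055, 0.1805, 0.0853] [0.555, 0.138, -0.002] [0.692, 0.241, 0.118]
blue [313, 216] 113 [0.6057, 0.0086, 0.0941] [0.584, -0.002, 0.007] [0.632, 0.018, 0.103]
blue [355, 219] 123 [0.5944, -0.0985, 0.0914] [0.575, -0.113, 0.006] [0.623, -0.091, 0.105]
blue [394, 222] 113 [0.5874, -0.1994, 0.0925] [0.567, -0.211, 0.045] [0.612, -0.191, 0.105]
brass [242, 222] 62 [0.5877, 0.1877, 0.1277] [0.57, 0.176, 0.081] [0.607, 0.2, 0.136]
[[-0.275, 0.58, 0.04, 0.103], [-0.255, 0.581, 0.039, 0.105], [-0.235, 0.583, 0.04, 0.102]]
x=0.2905+-1.1394*y  y -0.284..-0.192
[[-0.17, 0.587, 0.039, 0.103], [-0.16, 0.589, 0.041, 0.103], [-0.15, 0.59, 0.039, 0.102]]
x=0.2944+-1.8402*y  y -0.185..-0.091
[[-0.07, 0.595, 0.041, 0.103], [-0.06, 0.596, 0.04, 0.103], [-0.05, 0.597, 0.039, 0.104], [-0.02, 0.6, 0.038, 0.104], [-0.01, 0.6, 0.038, 0.104]]
x=0.6017+0.0973*y  y -0.076..0.018
[407, 327] 111 [0.6586, 0.2638, 0.0922] [0.646, 0.252, 0.079] [0.665, 0.274, 0.101]h.py:36: RankWarning: Polyfit may be poorly conditioned
  L=np.array(L);k=np.polyfit(L[1:-1,0],L[1:-1,1],1);print(L.round(3).tolist());print("x=%.4f+%.4f*y  y %.3f..%.3f"%(k[1],k[0],*np.percentile(Q[:,1],[.3,99.7])));return k
h.py:36: RankWarning: Polyfit may be poorly conditioned
  L=np.array(L);k=np.polyfit(L[1:-1,0],L[1:-1,1],1);print(L.round(3).tolist());print("x=%.4f+%.4f*y  y %.3f..%.3f"%(k[1],k[0],*np.percentile(Q[:,1],[.3,99.7])));return k
```

View pics/c16.png

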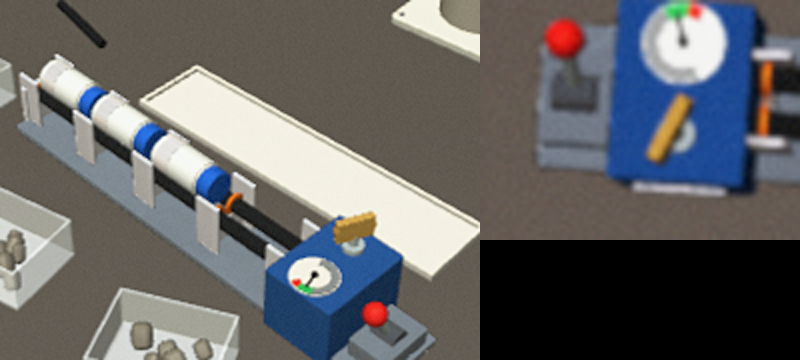

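The pointer is in the green and the lever is over, with its ball at (374,314) in the scene crop. The farthest bottle (bay 0) seems to have shifted about 6 mm along y since I placed it, so I check it from near before handing in.

Request:
{"name": "arm_command", "arguments": {"translation": [[-18,5,0],[-18,5,0],[-18,5,0],[-18,5,0],[-18,5,0]], "turn": [0,0,0,0,0], "hand": [1,1,1,1,1]}}

```text
clock: 43.25
eef_pos: [0.4739, 0.09, 0.2459]
tool_rot: [0.737, 0.676, -0.0, 0.001]
ft_force: [-0.2, 1.0, 0.6]
grip_width: 0.0001
```

Request:
{"name": "arm_command", "arguments": {"translation": [[-18,5,0],[-18,5,0],[-18,5,0],[-18,5,0],[-18,5,0]], "turn": [0,0,0,0,0], "hand": [1,1,1,1,1]}}

```text
clock: 43.67
eef_pos: [0.5087, -0.0949, 0.2456]
tool_rot: [0.738, 0.675, -0.0, 0.001]
ft_force: [-0.1, 0.8, 0.8]
grip_width: -0.0001
```

Request:
{"name": "arm_command", "arguments": {"translation": [[-18,7,0],[-18,7,0],[-18,7,0],[-18,7,0],[-18,7,0]], "turn": [0,0,0,0,0], "hand": [1,1,1,1,1]}}

```text
clock: 44.08
eef_pos: [0.5627, -0.2802, 0.2447]
tool_rot: [0.737, 0.676, -0.0, 0.001]
ft_force: [-0.4, 0.1, -0.7]
grip_width: 0.0001
```

Request:
{"name": "arm_command", "arguments": {"translation": [[0,0,0],[0,0,0],[0,0,0],[0,0,0],[0,0,0]], "turn": [0,0,0,0,0], "hand": [1,1,1,1,1]}}

```text
clock: 44.5
eef_pos: [0.5618, -0.2731, 0.2459]
tool_rot: [0.735, 0.678, 0.0, 0.0]
ft_force: [-0.4, -0.7, 0.1]
grip_width: 0.0
```

```bash
python3 - <<'E'
from h import *
p,W,hsv,i=look("wrist","w17");print(get_obs()["eef_pos"])
for y in ((-.3,-.185),(-.19,-.085)):slices(W,y,(.55,.64),(.085,.12))
for c in ("orange","blue"):
    for b in blobs(hsv,W,c,30):print(c,*b)
E
```

```text
[ 0.5618443  -0.27299968  0.24606492]
[[-0.28, 0.582, 0.04, 0.101], [-0.27, 0.582, 0.04, 0.101], [-0.26, 0.583, 0.041, 0.101], [-0.25, 0.584, 0.04, 0.1], [-0.24, 0.585, 0.039, 0.101], [-0.23, 0.586, 0.039, 0.101], [-0.22, 0.587, 0.039, 0.1], [-0.21, 0.587, 0.036, 0.099], [-0.2, 0.588, 0.035, 0.098], [-0.19, 0.588, 0.034, 0.098]]
x=0.6037+0.0786*y  y -0.283..-0.191
[[-0.18, 0.59, 0.039, 0.101], [-0.17, 0.59, 0.04, 0.101], [-0.16, 0.591, 0.04, 0.101], [-0.15, 0.592, 0.039, 0.101], [-0.14, 0.593, 0.039, 0.101], [-0.13, 0.594, 0.04, 0.1]]
x=0.6034+0.0764*y  y -0.183..-0.124
orange [325, 105] 114 [0.5721, -0.1878, 0.0636] [0.564, -0.19, 0.058] [0.586, -0.186, 0.066]
orange [365, 105] 108 [0.6053, -0.1898, 0.0631] [0.591, -0.193, 0.052] [0.615, -0.188, 0.067]
orange [328, 238] 142 [0.5668, -0.2957, 0.0633] [0.556, -0.3, 0.053] [0.579, -0.293, 0.067]
orange [360, 238] 145 [0.5943, -0.2978, 0.063] [0.582, -0.302, 0.054] [0.606, -0.296, 0.066]
blue [347, 120] 1421 [0.5872, -0.2009, 0.0954] [0.568, -0.212, 0.054] [0.612, -0.191, 0.1]
```

View pics/w17.png

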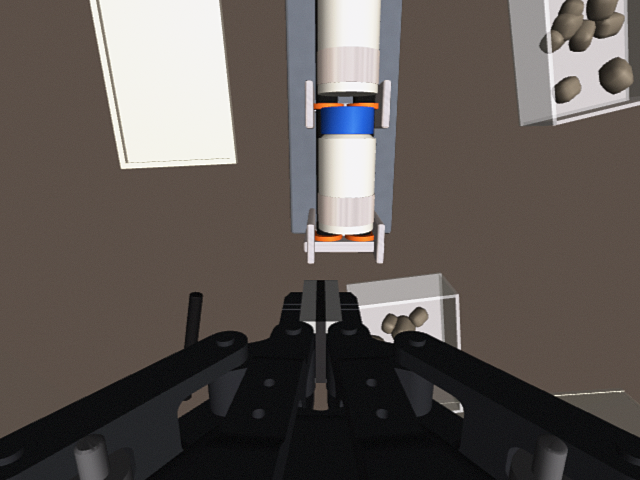

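The bay 0 bottle lies level (top at 0.100–0.101 m, like the others) and parallel to the rollers, between the collars at rows 105 and 238. I hand in.

```bash
python3 -c "
from workcell import *
print(job_done(), get_obs()['clock'])"
```

```text
the job is handed in; nothing more can be done
the job is handed in; nothing more can be done
```

The roller is ready and the job is handed in: all three bottles lie on the rollers, the spring is wound into the green, and the red lever is pushed over. The run had taken about 45 s of the 210 s.

**Bottles:** Only three of the four were present. I toppled each one in the tray, picked it up lying down and placed them in bays 2, 1 and 0.

**Key and lever:** I wound the key clockwise in two grips, then pushed the lever until it stopped at about 14 N.

**Last checks:**
- **Bottles:** All three lie level between their collars, with the tops about 0.101 m up. The bays 0 and 1 bottles are parallel to the rollers within about 0.01 rad from the near view. I rechecked the bay 2 bottle at the end only with the top camera, which showed no change.
- **Key:** It reads about 6.68 rad, and the pointer is in the green.
- **Lever:** The ball is about 30 mm past the pivot, so the lever is at about 1.0 rad. The top and scene cameras differ by 7 mm on its position.
- **Robot:** The gripper is clear of everything.
- **Tub, mortar and vial:** I never worked near them, but I did not measure their positions at the end.

**One disagreement:** The bay 0 bottle had moved about 6 mm along the rollers after I placed it, probably the announced knock. I looked at it from close up, found it still properly seated, and left it.

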